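# Pack the sample pots in the bench carrier

## Robot

A 6-joint arm with a two-finger parallel gripper is mounted at the origin on the work surface. World frame = base frame: x ahead of the robot, y to its left, z up, the work surface at z = 0. Lengths are in m, angles in degrees, forces in N, time in s.
With the tool pointing down it reaches from about 0.4 to 0.825 m from the base axis. Payload 7 kg.
Tool frame: the origin (TCP) lies midway between the tips of the shut fingers; the grasp point (between the pads) lies 19 mm behind it; z points along the fingers, y is the line along which they close (so a half turn about z gives the same grasp; the last joint's range is limited). The gripper opens to 88 mm and grips with 3 to 60 N. Pads are 19 mm wide; open, the fingers measure 130 mm over their backs; the gripper's body (78 mm by 193 mm) begins 47 mm behind the grasp point.
Start: joints at [-49.67, 20.546, 0.682, 0, -70.136, -16.507], TCP at [0.273, -0.617, 0.227] pointing down, gripper open.
Joint ranges: [-176.03, 176.03], [-82.01, 121.73], [-58.28, 71.71], [-173.87, 95.51], [-174.79, -0.11], [-173.66, 173.66]. Speed limits (degrees/s): [136.94, 136.94, 172.46, 180, 180, 180].

## Interface

Orientations are given as [roll, pitch, yaw] about the fixed x, y, z axes, in that order (R = Rz(yaw) Ry(pitch) Rx(roll)).
In Python, from plant import get_state, optics, order gives the robot as it stands. The module is installed in compiled form; this text tells all that it offers.
- The arm moves only by the tool send_rows, never from a script. Its argument "moves" is a list of rows, each an object with "slide": the shift along the tool's x, y, z as a fraction of full scale, a list of three; "turn": the turn about the tool's z as a fraction of full scale; "gripper": the opening, from 0 (shut) to 1 (fully open). A call has exactly 5 rows; each row is the pose to reach, as a shift and turn from the pose commanded when the call began, along the tool's axes at that moment; what a row does not reach only later rows make up. Full scale, the value 1, is 150 mm for a shift and 90 degrees for a turn. A row lasts 1/12 s, in which the tool goes at most 41.7 mm and 7.16 degrees, less where a joint would pass 70% of its speed; a pose out of reach is approached as far as the arm can. A call with a number of a shift or a turn outside -1 to 1 is refused whole. A call with a gripper value outside its range is refused whole. The fingers move at their own pace and stop on an object; "newtons" is the grip in N (left out, the last holds). Time passes only in rows, so rows that repeat a pose let the fingers close, or fill a call up. It gives the time, the measured TCP pose, the force, the opening and the grip force at its end, in the units of the state.
- get_state(): the state, without advancing time (a new reading comes with each control period).
- optics.capture(name): name is "scene" or "top" or "wrist"; returns a dict with "img" (384x512x3 uint8, red, green, blue), "intrinsics" (3x3 intrinsics, pixels), "origin" and "attitude" of the camera in the world. Camera axes: x right, y down, z forward; pixel columns grow to the right and rows downward; lengths in m; the calibration is good to about 2 mm. The wrist camera is an equidistant fisheye: a pixel r from the principal point sees the ray r / f radians off the axis. A picture is of the moment at which its call begins. There is no depth.
- order.close_job(): hands the job in; it is judged then, once.
Trained networks look in the newest picture that a camera, given by its name, has taken for a name from the list of things; names that differ only in an ending like _2 or _b are one class to them, and where a whole thing is asked for, a point or a joint stands for the part that bears it (a point fixed in the world has none). Each returns a list of dicts, best first, with "p" (0 to 1); they miss things now and then, are a little off and sometimes report something else, mostly with a low value. They report only what shows in the picture. A call takes as long as a camera call. They do not tell look-alikes from the thing itself.
- optics.look_for(camera, name): "location" ([x, y, z] in m, in world coordinates, good to about 4 mm: the middle of the surface that is visible of it).
The state is a dict: "time_s": time; "joints": joint angles; "qd": joint speeds; "joint_torque": joint torques, N m; "tcp_pos": TCP position; "eef_rot": TCP orientation; "contact_force": force on the tool from outside, world axes, zero at the start; "moment": the same for the moment, N m; "gripper_width": finger opening in m; "gripper_force": force on a finger pad.
Only numpy, scipy, OpenCV 4.12 (cv2) and the standard library are available. Lean on these libraries where they do the work, as an engineer would, in place of code of your own. Each camera call takes 0.05 s, during which the arm holds its last target. There are 200 camera calls.

## Task

Pack the three sample pots for carrying: stand the blue pot on the aluminium carrier, in front of its black V stop, then nest the yellow pot fully down into the blue one, and then the red pot fully down into the yellow one. Finally slide the clamp by its green grip along its track until its steel jaw holds the blue pot snugly home against the V, with the stack still upright, and let go. Do not tip any pot over, and leave the bottle, the tip box and the tube rack where they stand.

Things in the scene. Friction and masses are not known exactly. Their poses are not given: they have to be found in the camera images.
- pot_blue: Blue stacking pot, upright, loose, about 60 g, 72 mm tall, open on top. Upper cup (33 to 72 mm up): 60 mm outer, 54 mm inner diameter. Foot (0 to 33 mm): 48 mm diameter, flat step at 33 mm. A foot enters another pot's mouth until the step rests on the rim: undersides then 39 mm apart. Grip across the cup near the rim. Origin: centre of underside, z up its axis
- pot_yellow: Yellow stacking pot, upright, loose, about 60 g, 72 mm tall, open on top. Upper cup (33 to 72 mm up): 60 mm outer, 54 mm inner diameter. Foot (0 to 33 mm): 48 mm diameter, flat step at 33 mm. A foot enters another pot's mouth until the step rests on the rim: undersides then 39 mm apart. Grip across the cup near the rim. Origin: centre of underside, z up its axis
- pot_red: Red stacking pot, upright, loose, about 60 g, 72 mm tall, open on top. Upper cup (33 to 72 mm up): 60 mm outer, 54 mm inner diameter. Foot (0 to 33 mm): 48 mm diameter, flat step at 33 mm. A foot enters another pot's mouth until the step rests on the rim: undersides then 39 mm apart. Grip across the cup near the rim. Origin: centre of underside, z up its axis
- carrier: Carrier fixed to the bench: aluminium plate 110 mm (x) by 260 mm (y), 12 mm thick. Near its +y end a black V stop (two walls at 45 degrees, 26 mm tall above the plate, 8 mm thick) opens to -y; on its -y half a clamp slides along the carrier's y axis. Origin: centre of the plate's underside
- seat (a point): Point on the plate's top face (12 mm above the bench, 85 mm in +y from the carrier's origin, on a grey disc) where the centre of the blue pot's underside lies when it is fully home in the V. Axes as the carrier: V on the +y side, clamp on the -y side
- clamp_grip (a point): Centre of the top of the clamp's upright green grip: a block 22 mm (carrier x) by 26 mm (carrier y) by 60 mm tall, top 72.5 mm above the bench. A low steel bar joins it to an upright steel jaw, 50 mm wide, top 38 mm above the bench, face 96 mm in +y from the grip's centre. Axes as the carrier
- clamp (a joint): Position of the sliding clamp in m: 0 is fully open, grows as the clamp slides in the carrier's +y direction towards the V; at 0.065 its jaw just touches a pot that is fully home in the V; end stop at 0.068. It resists with about 2 N and stays where it is left
- bottle: Bystander: round glass bottle with a blue cap, 64 mm diameter, 130 mm tall, loose. Origin: centre of the underside
- tip_box: Bystander: clear pipette tip box with a yellow lid, 88 by 123 by 62 mm tall, loose. Origin: centre of the underside
- tube_rack: Bystander: blue rack 90 by 150 mm with red-capped tubes, 77 mm tall in all, loose. Origin: centre of the underside
Things that resemble listed ones, but are neither listed nor needed, are in the scene too. Several things have the shape of the pot_red; the one meant has the colours described above.

How it is judged (in metres and radians):
On the way, in this order (a step that is already met when the one before it is completed fails the run):
1. the blue pot stands upright on the carrier plate within 25 mm of its seat, released (horizontal distance between pot_blue and seat below 0.025 m and z of pot_blue in the frame of seat between -0.004 and 0.004 m and angle between pot_blue's own z axis and vertical below 0.06 rad and contact force between pot_blue and the fingers below 0.2 N), for 0.2 s.
2. the yellow pot is nested fully down in the blue pot, released (horizontal distance between pot_yellow and pot_blue below 0.006 m and z of pot_yellow in the frame of pot_blue between 0.036 and 0.042 m and angle between the z axis of pot_yellow and the z axis of pot_blue, either way round below 0.06 rad and contact force between pot_yellow and the fingers below 0.2 N), for 0.2 s.
3. the red pot is nested fully down in the yellow pot, released (horizontal distance between pot_red and pot_yellow below 0.006 m and z of pot_red in the frame of pot_yellow between 0.036 and 0.042 m and angle between the z axis of pot_red and the z axis of pot_yellow, either way round below 0.06 rad and contact force between pot_red and the fingers below 0.2 N), for 0.2 s.
4. the clamp is slid home against the blue pot (value of joint clamp above 0.061 m), for 0.1 s.
At the end, for the whole second after the job is handed in: Blue pot upright on the plate, axis within 6 mm of the seat; yellow nested in blue and red in yellow (undersides 36 to 42 mm apart, axes within 6 mm and 0.06 rad); clamp beyond 0.061 m; pots at rest (horizontal distance between pot_blue and seat below 0.006 m and z of pot_blue in the frame of seat between -0.004 and 0.004 m and angle between pot_blue's own z axis and vertical below 0.06 rad and horizontal distance between pot_yellow and pot_blue below 0.006 m and z of pot_yellow in the frame of pot_blue between 0.036 and 0.042 m and angle between the z axis of pot_yellow and the z axis of pot_blue, either way round below 0.06 rad and horizontal distance between pot_red and pot_yellow below 0.006 m and z of pot_red in the frame of pot_yellow between 0.036 and 0.042 m and angle between the z axis of pot_red and the z axis of pot_yellow, either way round below 0.06 rad and value of joint clamp above 0.061 m and linear speed of each of pot_blue, pot_yellow, pot_red below 0.02 m/s); the robot touches nothing.
It fails at once if a pot is tipped over (more than 0.7 rad) (angle between any of pot_blue, pot_yellow, pot_red's own z axis and vertical above 0.7 rad).
It fails at once if the bottle, tip box or tube rack is moved by more than 20 mm (distance of any of bottle, tip_box, tube_rack from where it was at the start of the episode above 0.02 m).
It also fails if it takes over 72 s, if anything falls off the work surface, if the arm or the gripper's body presses on something with over 40 N, if the wrist force passes 120 N, or if a joint passes its speed limit or range.

## Working session

There is one attempt and no reset: what is moved stays moved. The work goes in short steps, Python scripts to look and compute and a tool call to move; the robot and the scene stay as the last step left them, time stands still between calls to the robot, and variables do not carry over. Pictures are saved under pics/ and viewed, at most 10 in all, crops included, and the job is handed in when it is done.

Besides the shell and the picture viewer there is one more tool, called after "Request:" as a command line: name --argument value ..., lists and objects as JSON in quotes. send_rows: Moves the arm, as the interface text tells. Shift numbers are shares of 150 mm and turn numbers shares of 90 degrees, none past 1 either way. Its arguments: {"type":"object","properties":{"moves":{"type":"array"},"newtons":{"type":"number"}},"required":["moves"]}

```bash
mkdir -p pics; cat > look.py <<'E'
from plant import get_state, optics, order
import cv2, numpy as np
def snap(cam,fn=None):
    c=optics.capture(cam)
    if fn: cv2.imwrite('pics/'+fn,c['img'][:,:,::-1])
    return c
E
python3 - <<'E'
from look import *
for cam in ['scene','top']:
    c=snap(cam,cam+'0.png')
    print(cam,np.round(c['intrinsics'],1).tolist(),np.round(c['origin'],3),np.round(c['attitude'],3).tolist())
    for n in ['pot_blue','pot_yellow','pot_red','carrier','clamp_grip','bottle','tip_box','tube_rack']:
        for d in optics.look_for(cam,n): 
            if d['p']>.15: print(n,np.round(d['location'],3),round(d['p'],2))
s=get_state();print(s)
E
```

```text
scene [[399.5, 0.0, 259.0], [0.0, 399.5, 190.9], [0.0, 0.0, 1.0]] [ 1.255 -0.149  0.942] [-139.927, 0.988, 81.877]
pot_blue [ 0.612 -0.251  0.046] 0.89
pot_yellow [ 0.46  -0.151  0.047] 0.84
pot_yellow [ 0.742 -0.04   0.103] 0.2
pot_red [ 0.461 -0.303  0.051] 0.88
pot_red [ 0.487 -0.408  0.045] 0.8
pot_red [ 0.371 -0.215  0.05 ] 0.78
pot_red [ 0.366 -0.427  0.054] 0.72
carrier [0.562 0.171 0.012] 0.59
clamp_grip [0.557 0.133 0.026] 0.84
clamp_grip [ 0.462 -0.306  0.054] 0.26
bottle [ 0.741 -0.044  0.101] 0.8
tip_box [ 0.641 -0.396  0.063] 0.94
tube_rack [0.755 0.206 0.056] 0.96
top [[495.1, 0.0, 261.8], [0.0, 495.1, 189.9], [0.0, 0.0, 1.0]] [ 0.437 -0.089  1.27 ] [-174.111, -0.347, -89.499]
pot_blue [ 0.625 -0.248  0.038] 0.83
pot_yellow [0.547 0.146 0.025] 0.68
pot_yellow [ 0.448 -0.154  0.038] 0.67
pot_red [ 0.35  -0.219  0.038] 0.96
pot_red [ 0.452 -0.308  0.034] 0.7
pot_red [ 0.355 -0.434  0.038] 0.58
pot_red [ 0.479 -0.411  0.04 ] 0.57
carrier [0.545 0.176 0.015] 0.9
clamp_grip [0.546 0.146 0.025] 0.89
clamp_grip [ 0.448 -0.15   0.039] 0.71
bottle [ 0.712 -0.042  0.124] 0.72
bottle [ 0.448 -0.152  0.037] 0.32
tip_box [ 0.624 -0.395  0.058] 0.62
tube_rack [0.727 0.205 0.051] 0.57
{'time_s': 0.9, 'joints': array([-4.96678011e+01,  2.05467763e+01,  6.83236002e-01,  1.14930897e-03,
       -7.01370073e+01, -1.65074092e+01]), 'qd': array([ 0.06082913, -0.03571474, -0.07714627,  0.09348092, -0.06179339,
        0.10275599]), 'joint_torque': array([ 1.19866086e-04, -5.82359791e+01,  2.93300664e+01,  7.00254142e+00,
        1.24149834e-02, -4.70028829e-05]), 'tcp_pos': array([ 0.27263851, -0.61747446,  0.22656988]), 'eef_rot': array([ 1.79999782e+02, -1.19197761e-03, -1.56174820e+02]), 'contact_force': array([-0.39504572, -0.84124928,  0.03236079]), 'moment': array([0.00185491, 0.01888304, 0.08120778]), 'gripper_force': 0.0, 'gripper_width': 0.08785705522861269}
```

View pics/top0.png

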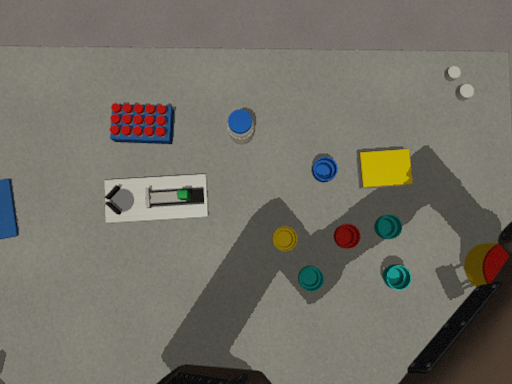

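View pics/scene0.png

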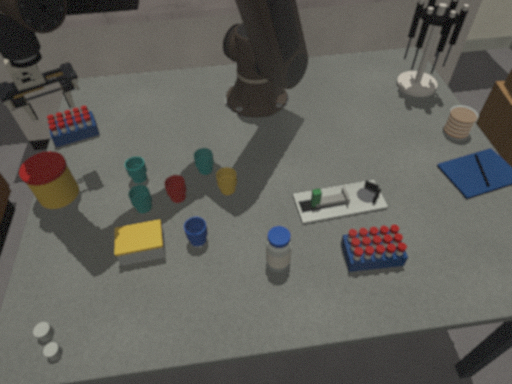

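The top view shows blue at (324,168), yellow at (285,238) and red at (347,236). The three teal look-alikes are at (310,278), (388,226) and (397,277). The carrier spans columns 105–208 near row 198, with the V at (115,198), the seat disc at (123,200) and the green grip at (184,194). The scene view agrees: blue (196,230), yellow (227,181), red (176,188), grip (316,197).

```bash
cat >> look.py <<'E'
from scipy.spatial.transform import Rotation as Ro
from scipy.optimize import least_squares
def proj(c,P):
    R=Ro.from_euler('xyz',c['attitude'],degrees=True).as_matrix()
    p=(np.atleast_2d(P)-c['origin'])@R; u=p[:,:2]/p[:,2:]
    K=c['intrinsics']; return u*[K[0,0],K[1,1]]+[K[0,2],K[1,2]]
def back(c,uv,z):
    R=Ro.from_euler('xyz',c['attitude'],degrees=True).as_matrix();K=c['intrinsics']
    d=R@np.array([(uv[0]-K[0,2])/K[0,0],(uv[1]-K[1,2])/K[1,1],1]);o=np.array(c['origin'])
    return o+d*(z-o[2])/d[2]
HUE={'blue':(105,125,130,50),'yellow':(18,32,130,60),'red':(0,6,150,50),'green':(50,75,120,40)}
def blob(c,col,near,rad=40):
    h=cv2.cvtColor(c['img'],cv2.COLOR_RGB2HSV); a,b,s,v=HUE[col]
    m=cv2.inRange(h,(a,s,v),(b,255,255))
    if col=='red': m|=cv2.inRange(h,(174,s,v),(180,255,255))
    w=np.zeros_like(m);cv2.circle(w,tuple(int(round(x)) for x in near),rad,255,-1);m&=w
    n,l,st,_=cv2.connectedComponentsWithStats(m); i=1+np.argmax(st[1:,4])
    m=(l==i).astype(np.uint8); ct=np.vstack(cv2.findContours(m,0,1)[0])[:,0]
    return cv2.convexHull(ct)[:,0].astype(float)
t=np.linspace(0,2*np.pi,48)
ring=lambda r,z:np.c_[r*np.cos(t),r*np.sin(t),0*t+z]
POT=np.vstack([ring(.03,.072),ring(.03,.033),ring(.024,.033),ring(.024,0)])
g=np.array([[x,y,z] for x in(-.011,.011) for y in(-.013,.013) for z in(-.06,0)])
D=np.c_[np.cos(t[::3]),np.sin(t[::3])]
def fit(cs,col,x0,shape=POT):
    sup=[(blob(c,col,proj(c,x0+[0,0,shape[:,2].mean()])[0])@D.T).max(0) for c in cs]
    f=lambda x:np.concatenate([(proj(c,shape+x)@D.T).max(0)-s-.5 for c,s in zip(cs,sup)])
    r=least_squares(f,x0,loss='soft_l1');return r.x,np.sqrt(np.mean(r.fun**2))
E
python3 - <<'E'
from look import *
cs=[snap('top'),snap('scene')]
for n,x0,s in [('blue',(.618,-.25,0),POT),('yellow',(.452,-.153,0),POT),('red',(.455,-.307,0),POT),('green',(.557,.06,.072),g)]:
    x0=np.array(x0)
    try:
        print(n,*[np.round(v,4) for v in fit(cs,n,x0,s)],'top only',np.round(fit(cs[:1],n,x0,s)[0],3))
    except Exception as e: print(n,e)
for c,nm in zip(cs,['top','scene']):
    h=cv2.cvtColor(c['img'],cv2.COLOR_RGB2HSV); uv=proj(c,[.555,.17,.012])[0]
    m=cv2.inRange(h,(0,0,185),(180,40,255)); w=np.zeros_like(m);cv2.circle(w,tuple(int(v) for v in uv),75,255,-1)
    q=np.argwhere((m&w)>0)[:,::-1].astype(np.float32)
    hull=cv2.convexHull(q)[:,0]
    P=np.array([back(c,p,.012)[:2] for p in hull]).astype(np.float32)
    r=cv2.minAreaRect(P);print(nm,len(q),r)
    im=cv2.resize(c['img'][int(uv[1])-45:int(uv[1])+45,int(uv[0])-70:int(uv[0])+70],None,fx=5,fy=5,interpolation=2)
    cv2.imwrite(f'pics/c_{nm}.png',im[:,:,::-1]);print(uv)
E
```

```text
blue [ 0.6163 -0.2502 -0.0023] 1.4383 top only [ 0.618 -0.252 -0.016]
yellow [ 0.4441 -0.1512 -0.0028] 0.9332 top only [ 0.444 -0.15   0.025]
red [ 0.4514 -0.3044 -0.0055] 1.4343 top only [ 0.452 -0.308 -0.024]
green [0.5504 0.1005 0.0592] 7.1047 top only [ 0.559  0.114 -0.027]
top 1511 ((0.5434193015098572, 0.17392079532146454), (0.1051599383354187, 0.25447356700897217), 3.9910616874694824)
[157.5006422  193.46777646]
scene 46 ((0.5920918583869934, 0.10241065919399261), (0.02016843482851982, 0.09189344197511673), 2.6526381969451904)
[337.70630176 201.42899671]
```

```bash
cat >> look.py <<'E'
def plan(x,y,z,yaw=-90):
    s=get_state(); p=np.array(s['tcp_pos']); R=Ro.from_euler('xyz',s['eef_rot'],degrees=True)
    d=R.inv().apply(np.array([x,y,z])-p)/.15
    dy=(yaw-s['eef_rot'][2]+180)%360-180
    print('t %.2f'%s['time_s'],'tcp',np.round(p,4),'rot',np.round(s['eef_rot'],2),'slide',np.round(d,3),'turn',round(-dy/90,3))
E
python3 -c "
from look import *
plan(.616,-.25,.22,-86.5)"
```

```text
t 1.00 tcp [ 0.2726 -0.6175  0.2266] rot [-180.     -0.   -156.18] slide [-3.084  1.317  0.044] turn -0.774
```

View pics/c_top.png

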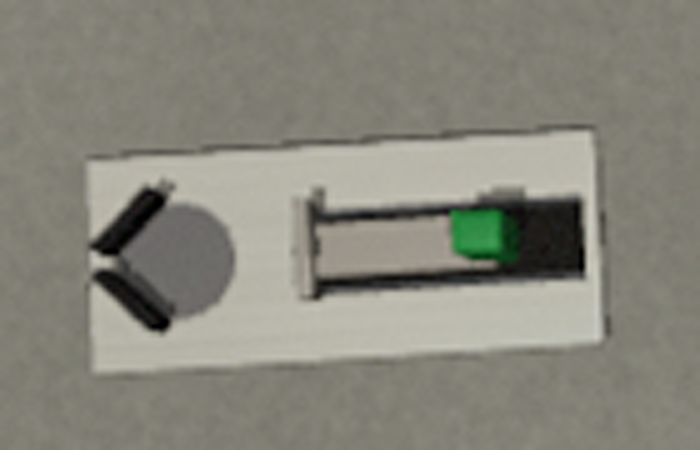

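The crop shows the plate corners at (88,157), (594,129), (602,343) and (93,373), the disc near (178,260) and the grip top near (478,232). The carrier is turned a few degrees.

Request:
send_rows --moves '[{"slide": [-0.1, 0.05, -0.2], "turn": 0, "gripper": 1}, {"slide": [-0.3, 0.13, -0.4], "turn": -0.08, "gripper": 1}, {"slide": [-0.55, 0.23, -0.4], "turn": -0.16, "gripper": 1}, {"slide": [-0.8, 0.34, -0.4], "turn": -0.24, "gripper": 1}, {"slide": [-1, 0.43, -0.4], "turn": -0.32, "gripper": 1}]'

```text
time_s: 1.42
tcp_pos: [0.3853, -0.4963, 0.2874]
eef_rot: [-179.9, 0.0, -127.2]
contact_force: [1.4, -1.1, -0.6]
gripper_width: 0.0873
gripper_force: 0.0
```

```bash
python3 -c "
from look import *
plan(.616,-.25,.22,-86.5)
c=snap('top')
co=np.array([(88,157),(594,129),(602,343),(93,373)])/5+[87,148]-.4
P=np.array([back(c,p,.012)[:2] for p in co]);print(P.round(4).tolist(),P.mean(0))
m=P[[0,3]].mean(0)-P[[1,2]].mean(0);a=np.degrees(np.arctan2(-m[0],m[1]));print('yaw',a,np.hypot(*m))
n=P[[0,1]].mean(0)-P[[2,3]].mean(0);print('yaw2',np.degrees(np.arctan2(n[1],n[0])),np.hypot(*n))
print('disc',back(c,np.array((178,260))/5+[87,148]-.4,.012),'grip',back(c,np.array((478,232))/5+[87,148]-.4,.0725))
print('seat from carrier',P.mean(0)+.085*m/np.hypot(*m))
"
```

```text
t 1.42 tcp [ 0.3853 -0.4963  0.2874] rot [-1.7990e+02  2.0000e-02 -1.2718e+02] slide [-2.237 -0.232  0.451] turn -0.452
[[0.5909, 0.3072], [0.6078, 0.049], [0.4982, 0.0427], [0.4807, 0.3001]] [0.54437979 0.17474521]
yaw 3.8209488376715677 0.2583223249992291
yaw2 3.4851037954482105 0.11008181831880404
disc [0.53848863 0.25925448 0.012     ] grip [0.54857779 0.09760968 0.0725    ]
seat from carrier [0.5387155  0.25955627]
```

Request:
send_rows --moves '[{"slide": [-0.25, -0.03, 0], "turn": -0.08, "gripper": 1}, {"slide": [-0.5, -0.05, 0], "turn": -0.16, "gripper": 1}, {"slide": [-0.75, -0.08, 0.1], "turn": -0.24, "gripper": 1}, {"slide": [-1, -0.1, 0.2], "turn": -0.32, "gripper": 1}, {"slide": [-1, -0.1, 0.2], "turn": -0.4, "gripper": 1}]'

```text
time_s: 1.88
tcp_pos: [0.4896, -0.3833, 0.2534]
eef_rot: [179.9, 0.2, -91.2]
contact_force: [-1.0, -0.8, -1.0]
gripper_width: 0.0877
gripper_force: 0.0
```

```bash
python3 -c "
from look import *
plan(.616,-.25,.22,-86.3)
"
```

```text
t 1.88 tcp [ 0.4896 -0.3833  0.2534] rot [ 1.7986e+02  1.6000e-01 -9.1170e+01] slide [-0.905 -0.825  0.223] turn -0.054
```

```bash
cat >> look.py <<'E'
def wproj(c,P):
    R=Ro.from_euler('xyz',c['attitude'],degrees=True).as_matrix();K=c['intrinsics']
    p=(np.atleast_2d(P)-c['origin'])@R; r=np.hypot(p[:,0],p[:,1]); th=np.arctan2(r,p[:,2])
    return p[:,:2]/r[:,None]*th[:,None]*K[0,0]+K[:2,2]
E
python3 - <<'E'
from look import *
import pickle
c=snap('wrist','w1.png');pickle.dump(c,open('w1.pkl','wb'))
print(c['intrinsics'].round(1).tolist(),c['origin'],c['attitude'])
E
```

```text
[[297.3, 0.0, 260.2], [0.0, 297.3, 194.8], [0.0, 0.0, 1.0]] [ 0.48837951 -0.46900616  0.41155247] [ 1.61918278e+02 -1.64213585e-01  1.78822519e+02]
```

Request:
send_rows --moves '[{"slide": [-0.2, -0.18, 0.1], "turn": -0.02, "gripper": 1}, {"slide": [-0.4, -0.36, 0.2], "turn": -0.05, "gripper": 1}, {"slide": [-0.6, -0.54, 0.22], "turn": -0.054, "gripper": 1}, {"slide": [-0.8, -0.73, 0.22], "turn": -0.054, "gripper": 1}, {"slide": [-0.9, -0.825, 0.22], "turn": -0.054, "gripper": 1}]'

```text
time_s: 2.35
tcp_pos: [0.6169, -0.2548, 0.2233]
eef_rot: [-180.0, -0.0, -87.0]
contact_force: [0.6, -0.1, -0.4]
gripper_width: 0.0875
gripper_force: 0.0
```

```bash
python3 - <<'E'
from look import *
import pickle
c=snap('wrist','w2.png');pickle.dump(c,open('w2.pkl','wb'))
print(c['origin'],c['attitude'])
a=cv2.imread('pics/w1.png');b=cv2.imread('pics/w2.png');cv2.imwrite('pics/w12.png',cv2.resize(np.hstack([a,b]),(800,300)))
for n in ['pot_blue','pot_red','pot_yellow']: print(n,[(d['location'],d['p']) for d in optics.look_for('wrist',n)])
plan(.616,-.25,.22,-86.3)
E
```

```text
[ 0.62142599 -0.33997848  0.38176263] [ 1.62090104e+02 -2.67433451e-02 -1.77000464e+02]
pot_blue [([0.6159, -0.2427, 0.0394], 0.76)]
pot_red [([0.4701, -0.4058, 0.0463], 0.84), ([0.3574, -0.425, 0.0491], 0.77), ([0.3564, -0.2125, 0.0533], 0.66)]
pot_yellow [([0.4501, -0.1747, 0.0425], 0.89), ([0.6183, -0.2395, 0.0386], 0.56)]
t 2.55 tcp [ 0.6149 -0.257   0.2236] rot [ 1.7999e+02 -1.0000e-02 -8.6950e+01] slide [-0.046 -0.01   0.024] turn -0.007
```

View pics/w12.png

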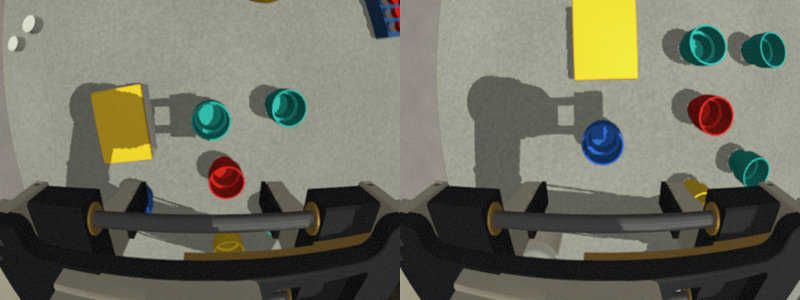

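The left view (w1) shows red at (227,178). The right view (w2) shows blue whole at (603,143) and red at (711,115), with yellow half hidden behind the gripper.

```bash
cat >> look.py <<'E'
def pj(c,P): return (wproj if abs(c['intrinsics'][0,0]-297.3)<5 else proj)(c,P)
def fit(cs,col,x0,shape=POT,free=3,off=.0,rad=40):
    x0=np.array(x0,float)
    sup=[(blob(c,col,pj(c,x0+[0,0,shape[:,2].mean()])[0],rad)@D.T).max(0) for c in cs]
    def f(x):
        X=x0.copy();X[:free]=x[:free]
        return np.concatenate([(pj(c,shape+X)@D.T).max(0)-s-off for c,s in zip(cs,sup)])
    r=least_squares(f,x0,loss='soft_l1',f_scale=.7);return np.round(r.x,4),round(float(np.sqrt(np.mean(r.fun**2))),2)
E
python3 - <<'E'
from look import *
import pickle
w1,w2=[pickle.load(open(f'w{i}.pkl','rb')) for i in(1,2)]
T,S=snap('top'),snap('scene')
for nm,x0,ws in [('blue',(.616,-.25,0),[w2]),('red',(.452,-.305,0),[w1,w2])]:
    for lab,cs in [('w',ws),('w+s',ws+[S]),('T+S',[T,S]),('all',ws+[T,S])]: print(nm,lab,fit(cs,nm,x0,rad=50),fit(cs,nm,x0,free=2,rad=50))
print('yellow',fit([T,S],'yellow',(.444,-.151,0)))
E
```

```text
blue w (array([ 0.6179, -0.246 , -0.0131]), 0.22) (array([ 0.6181, -0.2497,  0.    ]), 1.13)
blue w+s (array([ 0.6178, -0.2469, -0.0102]), 1.98) (array([ 0.618 , -0.2496,  0.    ]), 1.96)
blue T+S (array([ 0.6166, -0.2477, -0.0097]), 2.67) (array([ 0.6158, -0.2466,  0.    ]), 2.65)
blue all (array([ 0.6177, -0.2468, -0.0106]), 2.22) (array([ 0.6176, -0.2494,  0.    ]), 2.44)
red w (array([ 0.4517, -0.3026, -0.0046]), 1.25) (array([ 0.4529, -0.3035,  0.    ]), 1.37)
red w+s (array([ 0.4516, -0.3026, -0.0048]), 9.19) (array([ 0.4529, -0.3035,  0.    ]), 9.38)
red T+S (array([ 0.453 , -0.3256, -0.1209]), 10.52) (array([ 0.4516, -0.304 ,  0.    ]), 11.5)
red all (array([ 0.4518, -0.3029, -0.0043]), 7.99) (array([ 0.4525, -0.3035,  0.    ]), 8.15)
yellow (array([ 0.4442, -0.1518, -0.0081]), 1.5)
```

```bash
python3 -c "
from look import *
plan(.6175,-.249,.10,-86.3)"
```

```text
t 2.65 tcp [ 0.6142 -0.2579  0.2239] rot [-1.7999e+02 -1.0000e-02 -8.7000e+01] slide [-0.058 -0.025  0.826] turn -0.008
```

Request:
send_rows --moves '[{"slide": [-0.06, -0.025, 0.2], "turn": -0.008, "gripper": 1}, {"slide": [-0.06, -0.025, 0.45], "turn": -0.008, "gripper": 1}, {"slide": [-0.06, -0.025, 0.7], "turn": -0.008, "gripper": 1}, {"slide": [-0.06, -0.025, 0.82], "turn": -0.008, "gripper": 1}, {"slide": [-0.06, -0.025, 0.82], "turn": -0.008, "gripper": 1}]'

```text
time_s: 3.07
tcp_pos: [0.614, -0.2483, 0.0958]
eef_rot: [179.6, 0.1, -86.3]
contact_force: [-0.4, -0.4, -0.4]
gripper_width: 0.0874
gripper_force: 0.0
```

```bash
python3 -c "
from look import *
plan(.6175,-.249,.041,-86.3)
w=snap('wrist'); print(fit([w],'blue',(.6175,-.249,0),rad=90),fit([w],'blue',(.6175,-.249,0),free=2,rad=90))
plan(.6175,-.249,.041,-86.3)"
```

```text
t 3.07 tcp [ 0.614  -0.2483  0.0958] rot [ 1.7956e+02  1.3000e-01 -8.6340e+01] slide [ 0.007 -0.025  0.365] turn -0.0
(array([ 0.6175, -0.247 , -0.0069]), 0.45) (array([ 0.6176, -0.2499,  0.    ]), 1.55)
t 3.12 tcp [ 0.6159 -0.2487  0.0989] rot [ 1.7976e+02  4.0000e-02 -8.6270e+01] slide [ 0.003 -0.012  0.386] turn 0.0
```

Request:
send_rows --moves '[{"slide": [0, -0.005, 0.2], "turn": 0, "gripper": 1}, {"slide": [0, -0.005, 0.387], "turn": 0, "gripper": 1}, {"slide": [0, -0.005, 0.387], "turn": 0, "gripper": 1}, {"slide": [0, -0.005, 0.387], "turn": 0, "gripper": 0.5}, {"slide": [0, -0.005, 0.387], "turn": 0, "gripper": 0.5}]' --newtons 15

```text
time_s: 3.53
tcp_pos: [0.6203, -0.2485, 0.0454]
eef_rot: [-179.8, -0.1, -86.1]
contact_force: [-0.1, -0.0, -0.1]
gripper_width: 0.0794
gripper_force: 0.0
```

Request:
send_rows --moves '[{"slide": [0, 0, 0], "turn": 0, "gripper": 0.5}, {"slide": [0, 0, 0], "turn": 0, "gripper": 0.5}, {"slide": [0, 0, 0], "turn": 0, "gripper": 0.5}, {"slide": [0, 0, 0], "turn": 0, "gripper": 0.5}, {"slide": [0, 0, 0], "turn": 0, "gripper": 0.5}]'

```text
time_s: 3.95
tcp_pos: [0.6197, -0.2478, 0.0443]
eef_rot: [-179.9, -0.0, -86.1]
contact_force: [-0.6, 0.6, 7.0]
gripper_width: 0.0603
gripper_force: 15.0
```

Request:
send_rows --moves '[{"slide": [0, 0, -0.15], "turn": 0, "gripper": 0.5}, {"slide": [0, 0, -0.4], "turn": 0, "gripper": 0.5}, {"slide": [0, 0.05, -0.65], "turn": 0, "gripper": 0.5}, {"slide": [-0.1, 0.1, -0.9], "turn": 0, "gripper": 0.5}, {"slide": [-0.3, 0.2, -1], "turn": 0, "gripper": 0.5}]'

```text
time_s: 4.37
tcp_pos: [0.5886, -0.2068, 0.1981]
eef_rot: [-179.6, -0.2, -86.2]
contact_force: [2.6, 0.9, 1.6]
gripper_width: 0.0603
gripper_force: 15.0
```

```bash
python3 -c "
from look import *
w=snap('wrist');x=np.array([.59,-.2,.15]);s=get_state();print(s['gripper_width'],s['gripper_force'])
p=s['tcp_pos']; r=fit([w],'blue',p-[0,0,.041],rad=110);print(r,r[0]-p)
plan(.5386,.2595,.20,-86.3)"
```

```text
0.06050572413538008 14.99918180052191
(array([ 0.5884, -0.204 ,  0.1391]), 9.18) [ 0.00262181 -0.0021299  -0.06076585]
t 4.42 tcp [ 0.5858 -0.2019  0.1999] rot [-1.795e+02 -4.000e-02 -8.617e+01] slide [-3.09   0.109 -0.004] turn 0.001
```

Request:
send_rows --moves '[{"slide": [-0.2, 0.01, 0], "turn": 0, "gripper": 0.5}, {"slide": [-0.4, 0.02, 0], "turn": 0, "gripper": 0.5}, {"slide": [-0.6, 0.03, 0], "turn": 0, "gripper": 0.5}, {"slide": [-0.8, 0.04, 0], "turn": 0, "gripper": 0.5}, {"slide": [-1, 0.05, 0], "turn": 0, "gripper": 0.5}]'

```text
time_s: 4.83
tcp_pos: [0.5677, -0.0542, 0.1929]
eef_rot: [-180.0, 0.0, -86.1]
contact_force: [0.5, -0.2, -0.7]
gripper_width: 0.0606
gripper_force: 15.0
```

Request:
send_rows --moves '[{"slide": [-0.2, 0.01, 0], "turn": 0, "gripper": 0.5}, {"slide": [-0.4, 0.02, 0], "turn": 0, "gripper": 0.5}, {"slide": [-0.6, 0.03, 0], "turn": 0, "gripper": 0.5}, {"slide": [-0.8, 0.04, 0], "turn": 0, "gripper": 0.5}, {"slide": [-1, 0.05, 0], "turn": 0, "gripper": 0.5}]'

```text
time_s: 5.25
tcp_pos: [0.5501, 0.0951, 0.1929]
eef_rot: [-180.0, 0.0, -86.1]
contact_force: [0.3, -0.0, -0.9]
gripper_width: 0.0603
gripper_force: 15.0
```

```bash
python3 -c "
from look import *
w=snap('wrist','w3.png')
plan(.539,.253,.20,-86.3)"
```

```text
t 5.30 tcp [0.5503 0.0989 0.1929] rot [-1.7992e+02  9.0000e-02 -8.6040e+01] slide [-1.03   0.004 -0.046] turn 0.003
```

View pics/w3.png

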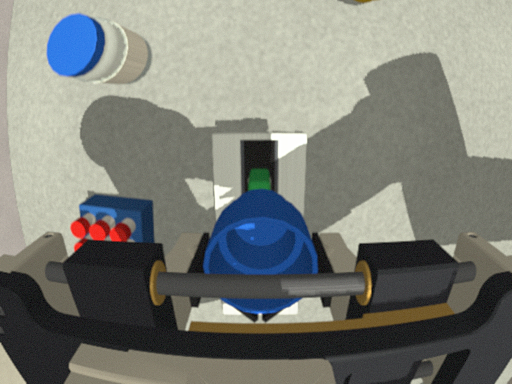

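The wrist view shows the pot upright in the fingers around (260,250). The plate's near end is centred at column 260 and the grip is at (260,180), so the tool is on the carrier axis.

Request:
send_rows --moves '[{"slide": [-0.2, 0, 0], "turn": 0, "gripper": 0.5}, {"slide": [-0.45, 0, 0], "turn": 0, "gripper": 0.5}, {"slide": [-0.7, 0, 0], "turn": 0, "gripper": 0.5}, {"slide": [-0.9, 0.0, 0], "turn": 0, "gripper": 0.5}, {"slide": [-1, 0.0, 0], "turn": 0, "gripper": 0.5}]'

```text
time_s: 5.72
tcp_pos: [0.5402, 0.2465, 0.1927]
eef_rot: [-180.0, 0.0, -86.0]
contact_force: [0.9, 0.3, -0.3]
gripper_width: 0.0602
gripper_force: 15.0
```

```bash
python3 -c "
from look import *
w=snap('wrist')
T=snap('top');S=snap('scene')
s=get_state();p=s['tcp_pos'];x0=p-[0,0,.041]
for cs in ([T,S],[S]):
  r=fit(cs,'blue',x0,rad=30);print(r,r[0]-p)
plan(.539,.253,.054,-86.3)"
```

```text
(array([0.5352, 0.2404, 0.1392]), 6.44) [-0.00494093 -0.00360636 -0.05309365]
(array([ 0.3507,  0.3465, -0.0548]), 3.08) [-0.18944093  0.10249364 -0.24709365]
t 5.87 tcp [0.5401 0.244  0.1923] rot [ 1.7997e+02 -2.0000e-02 -8.6030e+01] slide [-0.061  0.003  0.922] turn 0.003
```

Request:
send_rows --moves '[{"slide": [-0.05, 0, 0.2], "turn": 0, "gripper": 0.5}, {"slide": [-0.05, 0, 0.45], "turn": 0, "gripper": 0.5}, {"slide": [-0.05, 0, 0.68], "turn": 0, "gripper": 0.5}, {"slide": [-0.05, 0.0, 0.8], "turn": 0, "gripper": 0.5}, {"slide": [-0.05, 0.0, 0.85], "turn": 0, "gripper": 0.5}]'

```text
time_s: 6.28
tcp_pos: [0.5384, 0.2479, 0.0618]
eef_rot: [179.7, -0.2, -86.2]
contact_force: [0.3, -0.6, -1.5]
gripper_width: 0.0606
gripper_force: 15.0
```

```bash
python3 -c "
from look import *
w=snap('wrist')
plan(.539,.253,.0563,-86.3)"
```

```text
t 6.33 tcp [0.5388 0.2483 0.0621] rot [ 1.7977e+02 -1.7000e-01 -8.6230e+01] slide [-0.031 -0.004  0.038] turn 0.001
```

Request:
send_rows --moves '[{"slide": [-0.02, 0, 0.02], "turn": 0, "gripper": 0.5}, {"slide": [-0.02, 0, 0.035], "turn": 0, "gripper": 0.5}, {"slide": [-0.02, 0, 0.042], "turn": 0, "gripper": 0.5}, {"slide": [-0.02, 0.0, 0.042], "turn": 0, "gripper": 0.5}, {"slide": [-0.02, 0.0, 0.042], "turn": 0, "gripper": 0.5}]'

```text
time_s: 6.75
tcp_pos: [0.5403, 0.2541, 0.0597]
eef_rot: [-179.9, 0.1, -86.1]
contact_force: [-0.3, 0.8, -0.1]
gripper_width: 0.0606
gripper_force: 15.0
```

```bash
python3 -c "
from look import *
for i in range(4):
  w=snap('wrist')
  plan(.539,.253,.0563,-86.3); print(get_state()['contact_force'])"
```

```text
t 6.80 tcp [0.5402 0.254  0.0596] rot [-1.7994e+02  5.0000e-02 -8.6130e+01] slide [0.006 0.008 0.022] turn 0.002
[-0.4631768   0.38682778 -0.56521202]
t 6.85 tcp [0.5401 0.254  0.0594] rot [-1.7995e+02  4.0000e-02 -8.6130e+01] slide [0.006 0.008 0.021] turn 0.002
[-1.13665291 -0.24261619 -0.11077832]
t 6.90 tcp [0.5401 0.254  0.0593] rot [-1.7996e+02  3.0000e-02 -8.6130e+01] slide [0.006 0.007 0.02 ] turn 0.002
[ 0.06262591  0.36614055 -0.21153419]
t 6.95 tcp [0.54   0.2539 0.0592] rot [-1.7997e+02  3.0000e-02 -8.6140e+01] slide [0.006 0.007 0.019] turn 0.002
[-0.91722367  0.35881882 -0.57595634]
```

Still about 3 mm short; lower until there is contact.

Request:
send_rows --moves '[{"slide": [0, 0, 0.01], "turn": 0, "gripper": 0.5}, {"slide": [0, 0, 0.02], "turn": 0, "gripper": 0.5}, {"slide": [0, 0, 0.025], "turn": 0, "gripper": 0.5}, {"slide": [0, 0.0, 0.025], "turn": 0, "gripper": 0.5}, {"slide": [0, 0.0, 0.025], "turn": 0, "gripper": 0.5}]'

```text
time_s: 7.37
tcp_pos: [0.54, 0.2539, 0.0562]
eef_rot: [-180.0, 0.0, -86.1]
contact_force: [-3.7, -0.7, 11.8]
gripper_width: 0.0607
gripper_force: 15.0
```

Request:
send_rows --moves '[{"slide": [0, 0, 0], "turn": 0, "gripper": 1}, {"slide": [0, 0, 0], "turn": 0, "gripper": 1}, {"slide": [0, 0, 0], "turn": 0, "gripper": 1}, {"slide": [0, 0.0, 0], "turn": 0, "gripper": 1}, {"slide": [0, 0.0, 0], "turn": 0, "gripper": 1}]'

```text
time_s: 7.78
tcp_pos: [0.5398, 0.2536, 0.0547]
eef_rot: [180.0, -0.0, -86.1]
contact_force: [0.4, 1.0, -1.0]
gripper_width: 0.0858
gripper_force: 0.0
```

Request:
send_rows --moves '[{"slide": [0, 0, -0.2], "turn": 0, "gripper": 1}, {"slide": [0, 0, -0.45], "turn": 0, "gripper": 1}, {"slide": [0, 0, -0.7], "turn": 0, "gripper": 1}, {"slide": [0.1, 0.0, -0.9], "turn": 0, "gripper": 1}, {"slide": [0.3, 0.0, -1], "turn": 0, "gripper": 1}]'

```text
time_s: 8.2
tcp_pos: [0.5447, 0.2111, 0.2093]
eef_rot: [-179.7, 0.1, -86.0]
contact_force: [1.7, -0.4, 0.6]
gripper_width: 0.0878
gripper_force: 0.0
```

```bash
python3 -c "
from look import *
plan(.444,-.151,.20,-86.3)"
```

```text
t 8.20 tcp [0.5447 0.2111 0.2093] rot [-1.7969e+02  1.5000e-01 -8.5960e+01] slide [2.361 0.84  0.051] turn 0.004
```

Request:
send_rows --moves '[{"slide": [0.2, 0.07, 0], "turn": 0, "gripper": 1}, {"slide": [0.4, 0.14, 0], "turn": 0, "gripper": 1}, {"slide": [0.6, 0.21, 0], "turn": 0, "gripper": 1}, {"slide": [0.8, 0.28, 0], "turn": 0, "gripper": 1}, {"slide": [1, 0.35, 0], "turn": 0, "gripper": 1}]'

```text
time_s: 8.62
tcp_pos: [0.4999, 0.0542, 0.2049]
eef_rot: [-180.0, 0.0, -86.1]
contact_force: [0.2, -0.3, -0.7]
gripper_width: 0.0877
gripper_force: 0.0
```

Request:
send_rows --moves '[{"slide": [0.2, 0.07, 0], "turn": 0, "gripper": 1}, {"slide": [0.4, 0.14, 0], "turn": 0, "gripper": 1}, {"slide": [0.6, 0.21, 0], "turn": 0, "gripper": 1}, {"slide": [0.8, 0.28, 0], "turn": 0, "gripper": 1}, {"slide": [1, 0.35, 0], "turn": 0, "gripper": 1}]'

```text
time_s: 9.03
tcp_pos: [0.4576, -0.0989, 0.2051]
eef_rot: [-180.0, 0.0, -86.1]
contact_force: [0.6, 0.1, 0.0]
gripper_width: 0.0876
gripper_force: 0.0
```

```bash
python3 -c "
from look import *
w=snap('wrist');T=snap('top');S=snap('scene')
for c in ([w],[w,T,S]): print(fit(c,'yellow',(.444,-.151,0),rad=60),fit(c,'yellow',(.444,-.151,0),free=2,rad=60))
for c in ([T],[S],[T,S]): print('blue',fit(c,'blue',(.54,.253,.012),free=2,rad=30))
plan(.444,-.151,.20,-86.3)"
```

```text
(array([ 0.4454, -0.1527, -0.0054]), 0.25) (array([ 0.4458, -0.1532,  0.    ]), 0.6)Traceback (most recent call last):
  File "<string>", line 4, in <module>
    for c in ([w],[w,T,S]): print(fit(c,'yellow',(.444,-.151,0),rad=60),fit(c,'yellow',(.444,-.151,0),free=2,rad=60))
                                  ~~~^^^^^^^^^^^^^^^^^^^^^^^^^^^^^^^^^^
  File "look.py", line 47, in fit
    sup=[(blob(c,col,pj(c,x0+[0,0,shape[:,2].mean()])[0],rad)@D.T).max(0) for c in cs]
          ~~~~^^^^^^^^^^^^^^^^^^^^^^^^^^^^^^^^^^^^^^^^^^^^^^^
  File "look.py", line 23, in blob
    n,l,st,_=cv2.connectedComponentsWithStats(m); i=1+np.argmax(st[1:,4])
                                                      ~~~~~~~~~^^^^^^^^^^
    return _wrapfunc(a, 'argmax', axis=axis, out=out, **kwds)
    return bound(*args, **kwds)
ValueError: attempt to get argmax of an empty sequence
```

```bash
python3 -c "
from look import *
S=snap('scene');T=snap('top')
for c in ([T],[S],[T,S]): print('blue',fit(c,'blue',(.54,.253,.012),free=2,rad=30))
plan(.4455,-.153,.09,-86.3)"
```

```text
blue (array([0.5371, 0.2526, 0.012 ]), 0.88)
blue (array([0.5387, 0.2559, 0.012 ]), 2.62)
blue (array([0.5377, 0.2535, 0.012 ]), 2.08)
t 9.28 tcp [ 0.4584 -0.0976  0.205 ] rot [-1.7998e+02  1.0000e-02 -8.6190e+01] slide [0.363 0.111 0.767] turn 0.001
```

Request:
send_rows --moves '[{"slide": [0.2, 0.07, 0], "turn": 0, "gripper": 1}, {"slide": [0.363, 0.111, 0.1], "turn": 0, "gripper": 1}, {"slide": [0.363, 0.111, 0.35], "turn": 0, "gripper": 1}, {"slide": [0.363, 0.111, 0.6], "turn": 0, "gripper": 1}, {"slide": [0.363, 0.111, 0.767], "turn": 0, "gripper": 1}]'

```text
time_s: 9.7
tcp_pos: [0.4445, -0.1523, 0.0874]
eef_rot: [179.9, 0.0, -86.1]
contact_force: [0.1, 0.0, -0.2]
gripper_width: 0.0879
gripper_force: 0.0
```

```bash
python3 -c "
from look import *
w=snap('wrist');plan(.4455,-.153,.09,-86.3)
w=snap('wrist');print(fit([w],'yellow',(.4455,-.153,0),rad=90),fit([w],'yellow',(.4455,-.153,0),free=2,rad=90))
plan(.4455,-.153,.043,-86.3)"
```

```text
t 9.75 tcp [ 0.4419 -0.152   0.0835] rot [ 1.7954e+02  8.0000e-02 -8.6170e+01] slide [ 0.008 -0.023 -0.043] turn 0.001
(array([ 0.4458, -0.1495, -0.004 ]), 1.09) (array([ 0.4459, -0.1512,  0.    ]), 1.6)
t 9.80 tcp [ 0.4427 -0.1522  0.0863] rot [ 1.7955e+02  3.0000e-02 -8.6110e+01] slide [ 0.007 -0.02   0.288] turn 0.002
```

Request:
send_rows --moves '[{"slide": [-0.01, -0.015, 0.15], "turn": 0, "gripper": 1}, {"slide": [-0.01, -0.015, 0.28], "turn": 0, "gripper": 1}, {"slide": [-0.01, -0.015, 0.28], "turn": 0, "gripper": 1}, {"slide": [-0.01, -0.015, 0.28], "turn": 0, "gripper": 0.5}, {"slide": [-0.01, -0.015, 0.28], "turn": 0, "gripper": 0.5}]'

```text
time_s: 10.22
tcp_pos: [0.449, -0.151, 0.0496]
eef_rot: [-179.9, -0.0, -86.1]
contact_force: [0.0, 0.0, 0.2]
gripper_width: 0.0795
gripper_force: 0.0
```

Request:
send_rows --moves '[{"slide": [0, 0, 0], "turn": 0, "gripper": 0.5}, {"slide": [0, 0, 0], "turn": 0, "gripper": 0.5}, {"slide": [0, 0, 0], "turn": 0, "gripper": 0.5}, {"slide": [0, 0, 0], "turn": 0, "gripper": 0.5}, {"slide": [0, 0, 0], "turn": 0, "gripper": 0.5}]'

```text
time_s: 10.63
tcp_pos: [0.448, -0.1514, 0.0489]
eef_rot: [-179.9, -0.0, -86.1]
contact_force: [-1.5, 1.0, 8.5]
gripper_width: 0.0596
gripper_force: 15.0
```

Request:
send_rows --moves '[{"slide": [0, 0, -0.15], "turn": 0, "gripper": 0.5}, {"slide": [0, 0, -0.4], "turn": 0, "gripper": 0.5}, {"slide": [-0.05, 0, -0.65], "turn": 0, "gripper": 0.5}, {"slide": [-0.2, -0.05, -0.9], "turn": 0, "gripper": 0.5}, {"slide": [-0.4, -0.1, -1], "turn": 0, "gripper": 0.5}]'

```text
time_s: 11.05
tcp_pos: [0.4598, -0.0911, 0.2027]
eef_rot: [-179.7, -0.0, -86.3]
contact_force: [1.6, 0.1, -0.8]
gripper_width: 0.0597
gripper_force: 15.0
```

Request:
send_rows --moves '[{"slide": [-0.2, -0.06, 0], "turn": 0, "gripper": 0.5}, {"slide": [-0.4, -0.12, 0], "turn": 0, "gripper": 0.5}, {"slide": [-0.6, -0.18, 0], "turn": 0, "gripper": 0.5}, {"slide": [-0.8, -0.24, 0], "turn": 0, "gripper": 0.5}, {"slide": [-1, -0.3, 0], "turn": 0, "gripper": 0.5}]'

```text
time_s: 11.47
tcp_pos: [0.4931, 0.0637, 0.1983]
eef_rot: [-180.0, 0.0, -86.1]
contact_force: [0.6, -0.3, -1.1]
gripper_width: 0.0596
gripper_force: 15.0
```

```bash
python3 -c "
from look import *
plan(.54,.2523,.20,-86.2);T=snap('top');S=snap('scene')
plan(.54,.2523,.20,-86.2)
for c in ([T],[S],[T,S]): print('blue',fit(c,'blue',(.54,.253,.012),free=2,rad=30))
"
```

```text
t 11.47 tcp [0.4931 0.0637 0.1983] rot [-1.7997e+02  3.0000e-02 -8.6150e+01] slide [-1.234 -0.396 -0.01 ] turn 0.001
t 11.57 tcp [0.4943 0.0655 0.1981] rot [-1.7995e+02  3.0000e-02 -8.5970e+01] slide [-1.221 -0.392 -0.012] turn 0.003Traceback (most recent call last):
  File "<string>", line 5, in <module>
    for c in ([T],[S],[T,S]): print('blue',fit(c,'blue',(.54,.253,.012),free=2,rad=30))
                                           ~~~^^^^^^^^^^^^^^^^^^^^^^^^^^^^^^^^^^^^^^^^
  File "look.py", line 47, in fit
    sup=[(blob(c,col,pj(c,x0+[0,0,shape[:,2].mean()])[0],rad)@D.T).max(0) for c in cs]
          ~~~~^^^^^^^^^^^^^^^^^^^^^^^^^^^^^^^^^^^^^^^^^^^^^^^
  File "look.py", line 23, in blob
    n,l,st,_=cv2.connectedComponentsWithStats(m); i=1+np.argmax(st[1:,4])
                                                      ~~~~~~~~~^^^^^^^^^^
    return _wrapfunc(a, 'argmax', axis=axis, out=out, **kwds)
    return bound(*args, **kwds)
ValueError: attempt to get argmax of an empty sequence
```

Request:
send_rows --moves '[{"slide": [-0.2, -0.06, 0], "turn": 0, "gripper": 0.5}, {"slide": [-0.4, -0.12, 0], "turn": 0, "gripper": 0.5}, {"slide": [-0.6, -0.19, 0], "turn": 0, "gripper": 0.5}, {"slide": [-0.8, -0.26, 0], "turn": 0, "gripper": 0.5}, {"slide": [-1, -0.33, 0], "turn": 0, "gripper": 0.5}]'

```text
time_s: 11.98
tcp_pos: [0.5325, 0.2161, 0.1981]
eef_rot: [180.0, 0.0, -86.2]
contact_force: [0.7, -0.5, -1.3]
gripper_width: 0.0595
gripper_force: 15.0
```

```bash
python3 -c "
from look import *
T=snap('top');plan(.54,.2523,.20,-86.2)
"
```

```text
t 12.03 tcp [0.5347 0.2206 0.1978] rot [-1.799e+02  5.000e-02 -8.605e+01] slide [-0.208 -0.05  -0.014] turn 0.002
```

Request:
send_rows --moves '[{"slide": [-0.1, -0.025, 0], "turn": 0, "gripper": 0.5}, {"slide": [-0.2, -0.05, 0.1], "turn": 0, "gripper": 0.5}, {"slide": [-0.2, -0.05, 0.2], "turn": 0, "gripper": 0.5}, {"slide": [-0.2, -0.05, 0.3], "turn": 0, "gripper": 0.5}, {"slide": [-0.2, -0.05, 0.3], "turn": 0, "gripper": 0.5}]'

```text
time_s: 12.45
tcp_pos: [0.5362, 0.2444, 0.1498]
eef_rot: [179.7, -0.1, -86.2]
contact_force: [-0.1, -0.4, -0.4]
gripper_width: 0.0597
gripper_force: 15.0
```

```bash
python3 -c "
from look import *
c=snap('wrist','w4.png');T=snap('top');S=snap('scene','s4.png');plan(.54,.2523,.15,-86.2)
im=S['img'];u=proj(S,[.54,.25,.1])[0].astype(int);a=cv2.resize(im[u[1]-40:u[1]+40,u[0]-50:u[0]+50],None,fx=4,fy=4,interpolation=2)
b=cv2.resize(c['img'],(400,320));cv2.imwrite('pics/cmp4.png',np.hstack([a,b])[:,:,::-1])
"
```

```text
t 12.60 tcp [0.5383 0.2454 0.1537] rot [-179.97   -0.    -86.16] slide [-0.045 -0.014  0.025] turn 0.0
```

View pics/cmp4.png

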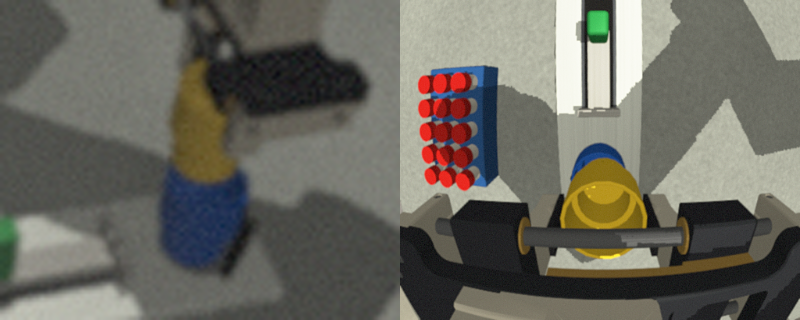

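The scene crop shows yellow held right above blue, and the wrist crop shows the blue rim just behind yellow at (598,150). I still need about 7 mm in +y.

Request:
send_rows --moves '[{"slide": [-0.045, -0.011, 0.05], "turn": 0, "gripper": 0.5}, {"slide": [-0.045, -0.011, 0.09], "turn": 0, "gripper": 0.5}, {"slide": [-0.045, -0.011, 0.09], "turn": 0, "gripper": 0.5}, {"slide": [-0.045, -0.011, 0.09], "turn": 0, "gripper": 0.5}, {"slide": [-0.045, -0.011, 0.09], "turn": 0, "gripper": 0.5}]'

```text
time_s: 13.02
tcp_pos: [0.5392, 0.2525, 0.1395]
eef_rot: [-180.0, -0.0, -86.1]
contact_force: [0.4, -0.5, -0.6]
gripper_width: 0.0596
gripper_force: 15.0
```

```bash
python3 -c "
from look import *
T=snap('top');plan(.54,.2523,.115,-86.2)
"
```

```text
t 13.07 tcp [0.5393 0.2525 0.1396] rot [-179.99    0.    -86.13] slide [ 0.002 -0.005  0.164] turn 0.001
```

Descend slowly, watching the force.

Request:
send_rows --moves '[{"slide": [0, -0.003, 0.03], "turn": 0, "gripper": 0.5}, {"slide": [0, -0.003, 0.06], "turn": 0, "gripper": 0.5}, {"slide": [0, -0.003, 0.09], "turn": 0, "gripper": 0.5}, {"slide": [0, -0.003, 0.12], "turn": 0, "gripper": 0.5}, {"slide": [0, -0.003, 0.12], "turn": 0, "gripper": 0.5}]'

```text
time_s: 13.48
tcp_pos: [0.539, 0.252, 0.12]
eef_rot: [179.9, -0.1, -86.2]
contact_force: [0.2, -0.7, -0.1]
gripper_width: 0.0595
gripper_force: 15.0
```

Request:
send_rows --moves '[{"slide": [0, 0, 0.03], "turn": 0, "gripper": 0.5}, {"slide": [0, 0, 0.07], "turn": 0, "gripper": 0.5}, {"slide": [0, 0, 0.1], "turn": 0, "gripper": 0.5}, {"slide": [0, 0, 0.13], "turn": 0, "gripper": 0.5}, {"slide": [0, 0, 0.13], "turn": 0, "gripper": 0.5}]'

```text
time_s: 13.9
tcp_pos: [0.5391, 0.2521, 0.1006]
eef_rot: [179.9, -0.1, -86.2]
contact_force: [0.0, -0.8, -0.9]
gripper_width: 0.0598
gripper_force: 15.0
```

Request:
send_rows --moves '[{"slide": [0, 0, 0.0], "turn": 0, "gripper": 0.5}, {"slide": [0, 0, 0.01], "turn": 0, "gripper": 0.5}, {"slide": [0, 0, 0.015], "turn": 0, "gripper": 0.5}, {"slide": [0, 0, 0.015], "turn": 0, "gripper": 0.5}, {"slide": [0, 0, 0.015], "turn": 0, "gripper": 0.5}]'

```text
time_s: 14.32
tcp_pos: [0.5399, 0.2527, 0.1]
eef_rot: [-180.0, 0.0, -86.1]
contact_force: [-0.3, 1.1, -0.2]
gripper_width: 0.0594
gripper_force: 15.0
```

Request:
send_rows --moves '[{"slide": [0, 0, 0.007], "turn": 0, "gripper": 0.5}, {"slide": [0, 0, 0.015], "turn": 0, "gripper": 0.5}, {"slide": [0, 0, 0.015], "turn": 0, "gripper": 0.5}, {"slide": [0, 0, 0.015], "turn": 0, "gripper": 0.5}, {"slide": [0, 0, 0.015], "turn": 0, "gripper": 0.5}]'

```text
time_s: 14.73
tcp_pos: [0.5405, 0.2529, 0.0997]
eef_rot: [-179.9, 0.1, -86.1]
contact_force: [-4.0, -1.4, 14.1]
gripper_width: 0.0595
gripper_force: 15.0
```

Seated (14 N contact at the expected height). Release and rise.

Request:
send_rows --moves '[{"slide": [0, 0, 0], "turn": 0, "gripper": 1}, {"slide": [0, 0, 0], "turn": 0, "gripper": 1}, {"slide": [0, 0, 0], "turn": 0, "gripper": 1}, {"slide": [0, 0.0, 0], "turn": 0, "gripper": 1}, {"slide": [0, 0.0, 0], "turn": 0, "gripper": 1}]'

```text
time_s: 15.15
tcp_pos: [0.5395, 0.2524, 0.0971]
eef_rot: [180.0, -0.0, -86.1]
contact_force: [0.9, -0.4, 0.7]
gripper_width: 0.0854
gripper_force: 0.0
```

Request:
send_rows --moves '[{"slide": [0, 0, -0.2], "turn": 0, "gripper": 1}, {"slide": [0, 0, -0.4], "turn": 0, "gripper": 1}, {"slide": [0, 0, -0.6], "turn": 0, "gripper": 1}, {"slide": [0.15, 0.05, -0.75], "turn": 0, "gripper": 1}, {"slide": [0.35, 0.1, -0.75], "turn": 0, "gripper": 1}]'

```text
time_s: 15.57
tcp_pos: [0.5306, 0.2012, 0.2147]
eef_rot: [-179.6, 0.2, -86.0]
contact_force: [1.1, -0.3, 0.2]
gripper_width: 0.0878
gripper_force: 0.0
```

Request:
send_rows --moves '[{"slide": [0.2, 0.05, 0], "turn": 0, "gripper": 1}, {"slide": [0.4, 0.1, 0], "turn": 0, "gripper": 1}, {"slide": [0.6, 0.15, 0], "turn": 0, "gripper": 1}, {"slide": [0.8, 0.2, 0], "turn": 0, "gripper": 1}, {"slide": [1, 0.25, 0], "turn": 0, "gripper": 1}]'

```text
time_s: 15.98
tcp_pos: [0.5003, 0.0456, 0.2099]
eef_rot: [-180.0, 0.0, -86.1]
contact_force: [0.3, -0.8, -0.3]
gripper_width: 0.0874
gripper_force: 0.0
```

Request:
send_rows --moves '[{"slide": [0.2, 0.04, 0], "turn": 0, "gripper": 1}, {"slide": [0.4, 0.08, 0], "turn": 0, "gripper": 1}, {"slide": [0.6, 0.12, 0], "turn": 0, "gripper": 1}, {"slide": [0.8, 0.16, 0], "turn": 0, "gripper": 1}, {"slide": [1, 0.2, 0], "turn": 0, "gripper": 1}]'

```text
time_s: 16.4
tcp_pos: [0.4805, -0.1061, 0.2099]
eef_rot: [-180.0, 0.0, -86.1]
contact_force: [0.7, -0.7, 0.4]
gripper_width: 0.0877
gripper_force: 0.0
```

```bash
python3 -c "
from look import *
T=snap('top');S=snap('scene');plan(.4525,-.30,.20,-86.2)
print(fit([S],'yellow',(.54,.253,.051),rad=30,free=2)); print(fit([T],'yellow',(.54,.253,.051),rad=30,free=2))
"
```

```text
t 16.50 tcp [ 0.48   -0.1077  0.2097] rot [ 1.7995e+02 -2.0000e-02 -8.6330e+01] slide [1.267 0.265 0.065] turn -0.001
(array([0.5294, 0.261 , 0.051 ]), 3.41)
(array([0.5396, 0.2548, 0.051 ]), 1.98)
```

Request:
send_rows --moves '[{"slide": [0.2, 0.05, 0], "turn": 0, "gripper": 1}, {"slide": [0.4, 0.1, 0], "turn": 0, "gripper": 1}, {"slide": [0.6, 0.15, 0], "turn": 0, "gripper": 1}, {"slide": [0.8, 0.2, 0], "turn": 0, "gripper": 1}, {"slide": [0.95, 0.23, 0], "turn": 0, "gripper": 1}]'

```text
time_s: 16.92
tcp_pos: [0.4557, -0.2507, 0.2098]
eef_rot: [180.0, -0.0, -86.1]
contact_force: [-0.5, 0.2, -0.1]
gripper_width: 0.0875
gripper_force: 0.0
```

```bash
python3 -c "
from look import *
w=snap('wrist');print(fit([w],'red',(.4525,-.3035,0),rad=60),fit([w],'red',(.4525,-.3035,0),free=2,rad=60))
w=snap('wrist');plan(.4525,-.3035,.09,-86.2)
"
```

```text
(array([ 0.4532, -0.3045, -0.0084]), 0.25) (array([ 0.4535, -0.3053,  0.    ]), 0.84)
t 17.02 tcp [ 0.4557 -0.2514  0.2095] rot [ 1.7995e+02 -1.0000e-02 -8.6300e+01] slide [0.345 0.043 0.797] turn -0.001
```

Request:
send_rows --moves '[{"slide": [0.2, 0.02, 0], "turn": 0, "gripper": 1}, {"slide": [0.345, 0.037, 0.15], "turn": 0, "gripper": 1}, {"slide": [0.345, 0.037, 0.4], "turn": 0, "gripper": 1}, {"slide": [0.345, 0.037, 0.65], "turn": 0, "gripper": 1}, {"slide": [0.345, 0.037, 0.797], "turn": 0, "gripper": 1}]'

```text
time_s: 17.43
tcp_pos: [0.4524, -0.3003, 0.0868]
eef_rot: [179.8, 0.1, -86.2]
contact_force: [-0.4, -0.1, 0.6]
gripper_width: 0.0873
gripper_force: 0.0
```

```bash
python3 -c "
from look import *
w=snap('wrist')
w=snap('wrist');print(fit([w],'red',(.4525,-.3035,0),rad=90),fit([w],'red',(.4525,-.3035,0),free=2,rad=90))
plan(.4535,-.3035,.048,-86.2)"
```

```text
(array([ 0.4532, -0.3013, -0.0057]), 0.48) (array([ 0.4534, -0.3037,  0.    ]), 1.52)
t 17.53 tcp [ 0.4515 -0.2998  0.0864] rot [179.58   0.18 -86.17] slide [ 0.026 -0.014  0.256] turn 0.0
```

Request:
send_rows --moves '[{"slide": [0.003, 0, 0.15], "turn": 0, "gripper": 1}, {"slide": [0.003, 0, 0.28], "turn": 0, "gripper": 1}, {"slide": [0.003, 0, 0.28], "turn": 0, "gripper": 1}, {"slide": [0.003, 0, 0.28], "turn": 0, "gripper": 0.5}, {"slide": [0.003, 0, 0.28], "turn": 0, "gripper": 0.5}]'

```text
time_s: 17.95
tcp_pos: [0.4556, -0.3019, 0.0503]
eef_rot: [-179.9, -0.1, -86.1]
contact_force: [0.4, 0.4, -0.0]
gripper_width: 0.0795
gripper_force: 0.0
```

Request:
send_rows --moves '[{"slide": [0, 0, 0], "turn": 0, "gripper": 0.5}, {"slide": [0, 0, 0], "turn": 0, "gripper": 0.5}, {"slide": [0, 0, 0], "turn": 0, "gripper": 0.5}, {"slide": [0, 0, 0], "turn": 0, "gripper": 0.5}, {"slide": [0, 0, 0], "turn": 0, "gripper": 0.5}]'

```text
time_s: 18.37
tcp_pos: [0.4548, -0.3019, 0.0494]
eef_rot: [-179.9, -0.0, -86.1]
contact_force: [-1.6, 1.0, 6.9]
gripper_width: 0.0595
gripper_force: 15.0
```

Request:
send_rows --moves '[{"slide": [0, 0, -0.15], "turn": 0, "gripper": 0.5}, {"slide": [0, 0, -0.4], "turn": 0, "gripper": 0.5}, {"slide": [0, 0, -0.65], "turn": 0, "gripper": 0.5}, {"slide": [-0.1, 0, -0.9], "turn": 0, "gripper": 0.5}, {"slide": [-0.3, 0, -1], "turn": 0, "gripper": 0.5}]'

```text
time_s: 18.78
tcp_pos: [0.4533, -0.2588, 0.2036]
eef_rot: [-179.7, -0.2, -86.2]
contact_force: [1.8, -0.3, -0.1]
gripper_width: 0.0595
gripper_force: 15.0
```

Request:
send_rows --moves '[{"slide": [-0.2, -0.04, -0.1], "turn": 0, "gripper": 0.5}, {"slide": [-0.4, -0.08, -0.2], "turn": 0, "gripper": 0.5}, {"slide": [-0.6, -0.12, -0.25], "turn": 0, "gripper": 0.5}, {"slide": [-0.8, -0.16, -0.25], "turn": 0, "gripper": 0.5}, {"slide": [-1, -0.2, -0.25], "turn": 0, "gripper": 0.5}]'

```text
time_s: 19.2
tcp_pos: [0.4711, -0.1037, 0.2369]
eef_rot: [-179.9, 0.0, -86.2]
contact_force: [0.8, 0.6, -0.9]
gripper_width: 0.0593
gripper_force: 15.0
```

Request:
send_rows --moves '[{"slide": [-0.2, -0.05, 0], "turn": 0, "gripper": 0.5}, {"slide": [-0.4, -0.1, 0], "turn": 0, "gripper": 0.5}, {"slide": [-0.6, -0.15, 0], "turn": 0, "gripper": 0.5}, {"slide": [-0.8, -0.2, 0], "turn": 0, "gripper": 0.5}, {"slide": [-1, -0.25, 0], "turn": 0, "gripper": 0.5}]'

```text
time_s: 19.62
tcp_pos: [0.4981, 0.0486, 0.2362]
eef_rot: [-180.0, 0.0, -86.1]
contact_force: [0.0, -0.6, -0.8]
gripper_width: 0.0596
gripper_force: 15.0
```

```bash
python3 -c "
from look import *
plan(.54,.2545,.23,-86.2);T=snap('top');S=snap('scene')
plan(.54,.2545,.23,-86.2)
"
```

```text
t 19.62 tcp [0.4981 0.0486 0.2362] rot [-1.7998e+02  2.0000e-02 -8.6140e+01] slide [-1.351 -0.371  0.042] turn 0.001
t 19.72 tcp [0.499  0.0503 0.2359] rot [-1.7997e+02  3.0000e-02 -8.5960e+01] slide [-1.339 -0.369  0.04 ] turn 0.003
```

Request:
send_rows --moves '[{"slide": [-0.2, -0.05, 0], "turn": 0, "gripper": 0.5}, {"slide": [-0.4, -0.1, 0], "turn": 0, "gripper": 0.5}, {"slide": [-0.6, -0.16, 0], "turn": 0, "gripper": 0.5}, {"slide": [-0.8, -0.22, 0], "turn": 0, "gripper": 0.5}, {"slide": [-1, -0.28, 0], "turn": 0, "gripper": 0.5}]'

```text
time_s: 20.13
tcp_pos: [0.5301, 0.2004, 0.2361]
eef_rot: [-180.0, 0.0, -86.2]
contact_force: [-0.1, -0.1, -1.1]
gripper_width: 0.0596
gripper_force: 15.0
```

```bash
python3 -c "
from look import *
T=snap('top');S=snap('scene')
plan(.54,.2545,.185,-86.2)
"
```

```text
t 20.23 tcp [0.5309 0.2026 0.2353] rot [179.99  -0.   -86.01] slide [-0.341 -0.085  0.335] turn 0.002
```

Request:
send_rows --moves '[{"slide": [-0.15, -0.04, 0], "turn": 0, "gripper": 0.5}, {"slide": [-0.34, -0.082, 0], "turn": 0, "gripper": 0.5}, {"slide": [-0.34, -0.082, 0.1], "turn": 0, "gripper": 0.5}, {"slide": [-0.34, -0.082, 0.2], "turn": 0, "gripper": 0.5}, {"slide": [-0.34, -0.082, 0.3], "turn": 0, "gripper": 0.5}]'

```text
time_s: 20.65
tcp_pos: [0.5388, 0.251, 0.1903]
eef_rot: [180.0, 0.0, -86.1]
contact_force: [0.0, -0.1, -0.4]
gripper_width: 0.0592
gripper_force: 15.0
```

Request:
send_rows --moves '[{"slide": [0, 0, 0], "turn": 0, "gripper": 0.5}, {"slide": [0, 0, 0], "turn": 0, "gripper": 0.5}, {"slide": [0, 0, 0], "turn": 0, "gripper": 0.5}, {"slide": [0, 0, 0], "turn": 0, "gripper": 0.5}, {"slide": [0, 0, 0], "turn": 0, "gripper": 0.5}]'

```text
time_s: 21.07
tcp_pos: [0.5394, 0.2513, 0.192]
eef_rot: [-179.9, 0.1, -86.1]
contact_force: [0.8, -1.3, -1.5]
gripper_width: 0.0593
gripper_force: 15.0
```

```bash
python3 -c "
from look import *
T=snap('top');S=snap('scene')
plan(.54,.2545,.16,-86.2)
"
```

```text
t 21.17 tcp [0.5392 0.2514 0.1917] rot [-1.7994e+02  4.0000e-02 -8.6140e+01] slide [-0.02  -0.006  0.211] turn 0.001
```

Request:
send_rows --moves '[{"slide": [-0.02, -0.004, 0.04], "turn": 0, "gripper": 0.5}, {"slide": [-0.02, -0.004, 0.08], "turn": 0, "gripper": 0.5}, {"slide": [-0.02, -0.004, 0.12], "turn": 0, "gripper": 0.5}, {"slide": [-0.02, -0.004, 0.16], "turn": 0, "gripper": 0.5}, {"slide": [-0.02, -0.004, 0.19], "turn": 0, "gripper": 0.5}]'

```text
time_s: 21.58
tcp_pos: [0.539, 0.254, 0.1611]
eef_rot: [179.9, -0.0, -86.1]
contact_force: [-0.1, -0.1, -0.5]
gripper_width: 0.0589
gripper_force: 15.0
```

```bash
python3 -c "
from look import *
T=snap('top');S=snap('scene')
plan(.54,.2545,.139,-86.2);print(get_state()['contact_force'])
"
```

```text
t 21.68 tcp [0.5388 0.2539 0.161 ] rot [ 1.799e+02 -7.000e-02 -8.614e+01] slide [-0.004 -0.009  0.147] turn 0.001
[ 0.9231343  -0.29971472 -0.61772226]
```

Red has entered freely; continue to the seat.

Request:
send_rows --moves '[{"slide": [0, -0.004, 0.04], "turn": 0, "gripper": 0.5}, {"slide": [0, -0.004, 0.08], "turn": 0, "gripper": 0.5}, {"slide": [0, -0.004, 0.11], "turn": 0, "gripper": 0.5}, {"slide": [0, -0.004, 0.135], "turn": 0, "gripper": 0.5}, {"slide": [0, -0.004, 0.135], "turn": 0, "gripper": 0.5}]'

```text
time_s: 22.1
tcp_pos: [0.5395, 0.254, 0.141]
eef_rot: [179.9, -0.0, -86.2]
contact_force: [-0.0, 0.4, -1.6]
gripper_width: 0.0594
gripper_force: 15.0
```

Request:
send_rows --moves '[{"slide": [0, 0, 0.007], "turn": 0, "gripper": 0.5}, {"slide": [0, 0, 0.015], "turn": 0, "gripper": 0.5}, {"slide": [0, 0, 0.02], "turn": 0, "gripper": 0.5}, {"slide": [0, 0, 0.02], "turn": 0, "gripper": 0.5}, {"slide": [0, 0, 0.02], "turn": 0, "gripper": 0.5}]'

```text
time_s: 22.52
tcp_pos: [0.5403, 0.2545, 0.1395]
eef_rot: [-180.0, 0.0, -86.1]
contact_force: [-0.2, -0.2, 1.0]
gripper_width: 0.0588
gripper_force: 15.0
```

Request:
send_rows --moves '[{"slide": [0, 0, 0.007], "turn": 0, "gripper": 0.5}, {"slide": [0, 0, 0.01], "turn": 0, "gripper": 0.5}, {"slide": [0, 0, 0.01], "turn": 0, "gripper": 0.5}, {"slide": [0, 0, 0.01], "turn": 0, "gripper": 0.5}, {"slide": [0, 0, 0.01], "turn": 0, "gripper": 0.5}]'

```text
time_s: 22.93
tcp_pos: [0.5406, 0.2546, 0.1394]
eef_rot: [-179.9, 0.0, -86.1]
contact_force: [-3.5, -0.4, 9.9]
gripper_width: 0.0597
gripper_force: 15.0
```

Request:
send_rows --moves '[{"slide": [0, 0, 0], "turn": 0, "gripper": 1}, {"slide": [0, 0, 0], "turn": 0, "gripper": 1}, {"slide": [0, 0, 0], "turn": 0, "gripper": 1}, {"slide": [0, 0.0, 0], "turn": 0, "gripper": 1}, {"slide": [0, 0.0, 0], "turn": 0, "gripper": 1}]'

```text
time_s: 23.35
tcp_pos: [0.5399, 0.2543, 0.1373]
eef_rot: [180.0, -0.0, -86.1]
contact_force: [0.5, 0.2, 0.9]
gripper_width: 0.0854
gripper_force: 0.0
```

Request:
send_rows --moves '[{"slide": [0, 0, -0.15], "turn": 0, "gripper": 1}, {"slide": [0, 0, -0.3], "turn": 0, "gripper": 1}, {"slide": [0, 0, -0.45], "turn": 0, "gripper": 1}, {"slide": [0, 0, -0.6], "turn": 0, "gripper": 1}, {"slide": [0, 0, -0.7], "turn": 0, "gripper": 1}]'

```text
time_s: 23.77
tcp_pos: [0.5405, 0.2546, 0.2449]
eef_rot: [-179.9, 0.0, -86.1]
contact_force: [0.1, 0.6, 0.1]
gripper_width: 0.0874
gripper_force: 0.0
```

Request:
send_rows --moves '[{"slide": [0.2, -0.01, 0], "turn": 0, "gripper": 1}, {"slide": [0.4, -0.02, 0], "turn": 0, "gripper": 1}, {"slide": [0.6, -0.03, 0], "turn": 0, "gripper": 1}, {"slide": [0.8, -0.02, 0], "turn": 0, "gripper": 1}, {"slide": [1, 0, 0], "turn": 0, "gripper": 1}]'

```text
time_s: 24.18
tcp_pos: [0.55, 0.1034, 0.2424]
eef_rot: [180.0, -0.0, -86.1]
contact_force: [-0.0, -0.2, -0.2]
gripper_width: 0.0872
gripper_force: 0.0
```

```bash
python3 -c "
from look import *
T=snap('top');S=snap('scene');W=snap('wrist')
h=lambda c:cv2.resize(c['img'][130:260, :] ,None,fx=1,fy=1)
def crop(c,P,s=45,f=4):
    u=proj(c,P)[0].astype(int);return cv2.resize(c['img'][u[1]-s:u[1]+s,u[0]-s:u[0]+s],None,fx=f,fy=f,interpolation=2)
cv2.imwrite('pics/st.png',np.hstack([crop(T,[.54,.24,.08]),crop(S,[.54,.24,.08])])[:,:,::-1])
for x0 in [(.549,.1,.0725)]:
    for c in ([T],[S],[T,S]): 
        try: print(fit(c,'green',x0,shape=g@Ro.from_euler('z',3.7,degrees=True).as_matrix().T,free=2,rad=25))
        except Exception as e: print(e)
plan(.549,.0985,.2,-86.2)
"
```

```text
(array([0.5495, 0.0987, 0.0725]), 1.19)
(array([0.5268, 0.0862, 0.0725]), 10.1)
(array([0.5493, 0.0983, 0.0725]), 6.5)
t 24.33 tcp [0.5499 0.1029 0.2427] rot [180.    -0.   -86.29] slide [0.029 0.008 0.285] turn -0.001
```

View pics/st.png

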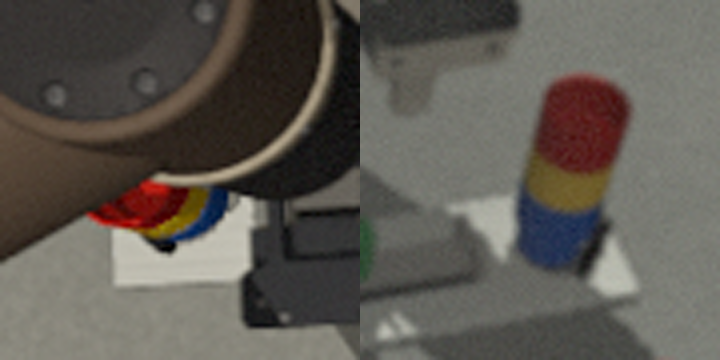

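The crops show the stack upright and nested on the carrier: red over yellow over blue, against the V, at roughly (570,170) in the right half. Next is the clamp grip.

Request:
send_rows --moves '[{"slide": [0.029, 0.003, 0.2], "turn": 0, "gripper": 1}, {"slide": [0.029, 0.003, 0.45], "turn": 0, "gripper": 1}, {"slide": [0.029, 0.003, 0.7], "turn": 0, "gripper": 1}, {"slide": [0.029, 0.003, 0.9], "turn": 0, "gripper": 1}, {"slide": [0.029, 0.003, 1], "turn": 0, "gripper": 1}]'

```text
time_s: 24.75
tcp_pos: [0.5478, 0.1002, 0.0885]
eef_rot: [179.7, -0.1, -86.1]
contact_force: [0.5, 0.0, 1.4]
gripper_width: 0.0875
gripper_force: 0.0
```

```bash
python3 -c "
from look import *
W=snap('wrist');W=snap('wrist')
print(fit([W],'green',(.549,.0985,.0725),shape=g@Ro.from_euler('z',3.7,degrees=True).as_matrix().T,free=2,rad=80))
plan(.549,.0985,.042,-86.2)
"
```

```text
(array([0.5511, 0.0963, 0.0725]), 3.37)
t 24.85 tcp [0.548  0.1001 0.0894] rot [ 1.7967e+02 -1.3000e-01 -8.6120e+01] slide [ 0.01  -0.008  0.316] turn 0.001
```

Request:
send_rows --moves '[{"slide": [0.01, -0.003, 0.15], "turn": 0, "gripper": 1}, {"slide": [0.01, -0.003, 0.3], "turn": 0, "gripper": 1}, {"slide": [0.01, -0.003, 0.32], "turn": 0, "gripper": 1}, {"slide": [0.01, -0.003, 0.32], "turn": 0, "gripper": 0.5}, {"slide": [0.01, -0.003, 0.32], "turn": 0, "gripper": 0.1}]'

```text
time_s: 25.27
tcp_pos: [0.5515, 0.0995, 0.0461]
eef_rot: [-179.9, 0.0, -86.1]
contact_force: [0.1, 0.4, -0.2]
gripper_width: 0.0795
gripper_force: 0.0
```

Request:
send_rows --moves '[{"slide": [0, 0, 0], "turn": 0, "gripper": 0.1}, {"slide": [0, 0, 0], "turn": 0, "gripper": 0.1}, {"slide": [0, 0, 0], "turn": 0, "gripper": 0.1}, {"slide": [0, 0, 0], "turn": 0, "gripper": 0.1}, {"slide": [0, 0, 0], "turn": 0, "gripper": 0.1}]'

```text
time_s: 25.68
tcp_pos: [0.5507, 0.0989, 0.0451]
eef_rot: [-180.0, 0.0, -86.1]
contact_force: [-0.4, 0.3, 0.4]
gripper_width: 0.0469
gripper_force: 0.0
```

Request:
send_rows --moves '[{"slide": [0, 0, 0], "turn": 0, "gripper": 0.1}, {"slide": [0, 0, 0], "turn": 0, "gripper": 0.1}, {"slide": [0, 0, 0], "turn": 0, "gripper": 0.1}, {"slide": [0, 0, 0], "turn": 0, "gripper": 0.1}, {"slide": [0, 0, 0], "turn": 0, "gripper": 0.1}]'

```text
time_s: 26.1
tcp_pos: [0.5513, 0.0991, 0.0447]
eef_rot: [-179.9, 0.0, -86.1]
contact_force: [3.7, -0.1, -3.1]
gripper_width: 0.0219
gripper_force: 15.0
```

Request:
send_rows --moves '[{"slide": [-0.04, 0, 0], "turn": 0, "gripper": 0.1}, {"slide": [-0.08, 0, 0], "turn": 0, "gripper": 0.1}, {"slide": [-0.12, 0, 0], "turn": 0, "gripper": 0.1}, {"slide": [-0.15, 0, 0], "turn": 0, "gripper": 0.1}, {"slide": [-0.17, 0, 0], "turn": 0, "gripper": 0.1}]'

```text
time_s: 26.52
tcp_pos: [0.5495, 0.1248, 0.0447]
eef_rot: [-179.9, 0.0, -86.1]
contact_force: [6.2, -1.6, -3.1]
gripper_width: 0.0219
gripper_force: 15.0
```

Request:
send_rows --moves '[{"slide": [-0.008, 0, 0], "turn": 0, "gripper": 0.1}, {"slide": [-0.016, 0, 0], "turn": 0, "gripper": 0.1}, {"slide": [-0.024, 0, 0], "turn": 0, "gripper": 0.1}, {"slide": [-0.032, 0, 0], "turn": 0, "gripper": 0.1}, {"slide": [-0.04, 0, 0], "turn": 0, "gripper": 0.1}]'

```text
time_s: 26.93
tcp_pos: [0.5491, 0.1305, 0.0447]
eef_rot: [-179.9, 0.0, -86.1]
contact_force: [4.6, -1.4, -3.2]
gripper_width: 0.022
gripper_force: 15.0
```

Request:
send_rows --moves '[{"slide": [-0.008, 0, 0], "turn": 0, "gripper": 0.1}, {"slide": [-0.016, 0, 0], "turn": 0, "gripper": 0.1}, {"slide": [-0.024, 0, 0], "turn": 0, "gripper": 0.1}, {"slide": [-0.03, 0, 0], "turn": 0, "gripper": 0.1}, {"slide": [-0.03, 0, 0], "turn": 0, "gripper": 0.1}]'

```text
time_s: 27.35
tcp_pos: [0.5488, 0.1349, 0.0447]
eef_rot: [-179.9, -0.0, -86.1]
contact_force: [5.0, -1.3, -2.9]
gripper_width: 0.0215
gripper_force: 15.0
```

```bash
python3 -c "
from look import *
T=snap('top');S=snap('scene');plan(.5465,.14,.0447,-86.2);print(get_state()['contact_force'])
"
```

```text
t 27.45 tcp [0.5488 0.1348 0.0447] rot [-179.94    0.    -86.12] slide [-0.035  0.013  0.   ] turn 0.001
[ 4.69830138 -0.86385947 -3.07829394]
```

Request:
send_rows --moves '[{"slide": [-0.006, 0, 0], "turn": 0, "gripper": 0.1}, {"slide": [-0.012, 0, 0], "turn": 0, "gripper": 0.1}, {"slide": [-0.018, 0, 0], "turn": 0, "gripper": 0.1}, {"slide": [-0.024, 0, 0], "turn": 0, "gripper": 0.1}, {"slide": [-0.024, 0, 0], "turn": 0, "gripper": 0.1}]'

```text
time_s: 27.87
tcp_pos: [0.5486, 0.1384, 0.0447]
eef_rot: [-179.9, -0.0, -86.1]
contact_force: [5.2, -2.1, -3.3]
gripper_width: 0.0219
gripper_force: 15.0
```

Request:
send_rows --moves '[{"slide": [-0.005, 0, 0], "turn": 0, "gripper": 0.1}, {"slide": [-0.01, 0, 0], "turn": 0, "gripper": 0.1}, {"slide": [-0.01, 0, 0], "turn": 0, "gripper": 0.1}, {"slide": [-0.01, 0, 0], "turn": 0, "gripper": 0.1}, {"slide": [-0.01, 0, 0], "turn": 0, "gripper": 0.1}]'

```text
time_s: 28.28
tcp_pos: [0.5485, 0.1396, 0.0447]
eef_rot: [-179.9, -0.0, -86.1]
contact_force: [6.2, -2.4, -3.6]
gripper_width: 0.022
gripper_force: 15.0
```

Still only friction; continue in ~1 mm steps.

Request:
send_rows --moves '[{"slide": [-0.005, 0, 0], "turn": 0, "gripper": 0.1}, {"slide": [-0.01, 0, 0], "turn": 0, "gripper": 0.1}, {"slide": [-0.01, 0, 0], "turn": 0, "gripper": 0.1}, {"slide": [-0.01, 0, 0], "turn": 0, "gripper": 0.1}, {"slide": [-0.01, 0, 0], "turn": 0, "gripper": 0.1}]'

```text
time_s: 28.7
tcp_pos: [0.5484, 0.1397, 0.0447]
eef_rot: [-180.0, -0.1, -86.1]
contact_force: [8.5, -10.4, -2.8]
gripper_width: 0.0217
gripper_force: 15.0
```

Request:
send_rows --moves '[{"slide": [-0.005, 0, 0], "turn": 0, "gripper": 0.1}, {"slide": [-0.01, 0, 0], "turn": 0, "gripper": 0.1}, {"slide": [-0.01, 0, 0], "turn": 0, "gripper": 0.1}, {"slide": [-0.01, 0, 0], "turn": 0, "gripper": 0.1}, {"slide": [-0.01, 0, 0], "turn": 0, "gripper": 0.1}]'

```text
time_s: 29.12
tcp_pos: [0.5484, 0.1401, 0.0447]
eef_rot: [180.0, -0.2, -86.1]
contact_force: [11.9, -16.6, -2.6]
gripper_width: 0.022
gripper_force: 15.0
```

```bash
python3 -c "
from look import *
S=snap('scene');plan(.5465,.14,.0447,-86.2);print(get_state()['contact_force'])
for n,z in (('blue',.012),('yellow',.051),('red',.09)):
  try: print(n,fit([S],n,(.5386,.2595,z),free=2,rad=22))
  except Exception as e: print(e)
u=proj(S,[.54,.2,.06])[0].astype(int);cv2.imwrite('pics/cl.png',cv2.resize(S['img'][u[1]-45:u[1]+45,u[0]-60:u[0]+60],None,fx=6,fy=6,interpolation=2)[:,:,::-1])
"
```

```text
t 29.17 tcp [0.5484 0.14   0.0447] rot [180.    -0.2  -86.14] slide [-0.001  0.012 -0.   ] turn 0.001
[ 11.39755323 -15.60408665  -2.69411363]
blue (array([0.5443, 0.2593, 0.012 ]), 6.47)
yellow (array([0.5322, 0.2655, 0.051 ]), 7.24)
red (array([0.5274, 0.2685, 0.09  ]), 3.94)
```

View pics/cl.png

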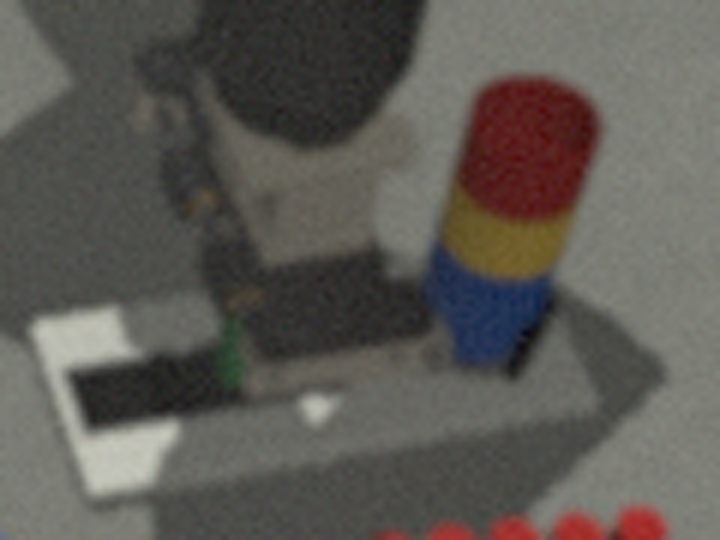

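The crop shows the stack upright against the V at (510,240), with the jaw at the blue foot. Clamp travel stopped firmly after 41 mm, as expected, so I'll open and back off.

Request:
send_rows --moves '[{"slide": [0, 0, 0], "turn": 0, "gripper": 0.6}, {"slide": [0, 0, 0], "turn": 0, "gripper": 0.6}, {"slide": [0, 0, 0], "turn": 0, "gripper": 0.6}, {"slide": [0, 0, 0], "turn": 0, "gripper": 0.6}, {"slide": [0, 0, 0], "turn": 0, "gripper": 0.6}]'

```text
time_s: 29.58
tcp_pos: [0.5472, 0.1431, 0.0446]
eef_rot: [180.0, 0.0, -86.1]
contact_force: [-0.7, 0.3, 0.6]
gripper_width: 0.049
gripper_force: 0.0
```

Request:
send_rows --moves '[{"slide": [0, 0, -0.1], "turn": 0, "gripper": 0.6}, {"slide": [0, 0, -0.25], "turn": 0, "gripper": 0.6}, {"slide": [0.05, 0, -0.45], "turn": 0, "gripper": 0.6}, {"slide": [0.2, 0, -0.7], "turn": 0, "gripper": 0.6}, {"slide": [0.4, 0, -1], "turn": 0, "gripper": 0.6}]'

```text
time_s: 30.0
tcp_pos: [0.5505, 0.0912, 0.1838]
eef_rot: [179.9, -0.0, -86.0]
contact_force: [1.4, 0.7, -1.0]
gripper_width: 0.0525
gripper_force: 0.0
```

Request:
send_rows --moves '[{"slide": [0.2, 0, 0], "turn": 0, "gripper": 0.6}, {"slide": [0.4, 0, 0], "turn": 0, "gripper": 0.6}, {"slide": [0.6, 0, 0], "turn": 0, "gripper": 0.6}, {"slide": [0.8, 0, 0], "turn": 0, "gripper": 0.6}, {"slide": [1, 0, 0], "turn": 0, "gripper": 0.6}]'

```text
time_s: 30.42
tcp_pos: [0.5609, -0.0597, 0.1828]
eef_rot: [-180.0, 0.0, -86.1]
contact_force: [0.4, 0.2, 0.2]
gripper_width: 0.0527
gripper_force: 0.0
```

Request:
send_rows --moves '[{"slide": [0.2, 0, 0], "turn": 0, "gripper": 0.6}, {"slide": [0.4, 0, 0], "turn": 0, "gripper": 0.6}, {"slide": [0.6, 0, 0], "turn": 0, "gripper": 0.6}, {"slide": [0.6, 0, 0], "turn": 0, "gripper": 0.6}, {"slide": [0.6, 0, 0], "turn": 0, "gripper": 0.6}]'

```text
time_s: 30.83
tcp_pos: [0.5669, -0.1497, 0.1822]
eef_rot: [180.0, 0.0, -86.3]
contact_force: [0.7, 0.9, -0.7]
gripper_width: 0.0526
gripper_force: 0.0
```

```bash
python3 -c "
from look import *
T=snap('top');S=snap('scene');plan(.5465,.14,.0447,-86.2)
G=g@Ro.from_euler('z',3.7,degrees=True).as_matrix().T
print('grip',fit([T],'green',(.547,.14,.0725),shape=G,free=2,rad=25))
def crop(c,P,s=45,f=4):
    u=proj(c,P)[0].astype(int);return cv2.resize(c['img'][u[1]-s:u[1]+s,u[0]-s:u[0]+s],None,fx=f,fy=f,interpolation=2)
cv2.imwrite('pics/fin.png',np.hstack([crop(T,[.54,.22,.08]),crop(S,[.54,.22,.08])])[:,:,::-1])
"
```

```text
t 30.93 tcp [ 0.567  -0.1481  0.1824] rot [ 1.7999e+02  1.0000e-02 -8.6150e+01] slide [-1.926  0.007  0.919] turn 0.001Traceback (most recent call last):
  File "<string>", line 5, in <module>
    print('grip',fit([T],'green',(.547,.14,.0725),shape=G,free=2,rad=25))
                 ~~~^^^^^^^^^^^^^^^^^^^^^^^^^^^^^^^^^^^^^^^^^^^^^^^^^^^^
  File "look.py", line 47, in fit
    sup=[(blob(c,col,pj(c,x0+[0,0,shape[:,2].mean()])[0],rad)@D.T).max(0) for c in cs]
          ~~~~^^^^^^^^^^^^^^^^^^^^^^^^^^^^^^^^^^^^^^^^^^^^^^^
  File "look.py", line 23, in blob
    n,l,st,_=cv2.connectedComponentsWithStats(m); i=1+np.argmax(st[1:,4])
                                                      ~~~~~~~~~^^^^^^^^^^
    return _wrapfunc(a, 'argmax', axis=axis, out=out, **kwds)
    return bound(*args, **kwds)
ValueError: attempt to get argmax of an empty sequence
```

```bash
python3 -c "
from look import *
S=snap('scene')
G=g@Ro.from_euler('z',3.7,degrees=True).as_matrix().T
try: print('grip',fit([S],'green',(.547,.14,.0725),shape=G,free=2,rad=25))
except Exception as e: print(e)
u=proj(S,[.54,.2,.06])[0].astype(int);cv2.imwrite('pics/fin.png',cv2.resize(S['img'][u[1]-45:u[1]+45,u[0]-60:u[0]+60],None,fx=6,fy=6,interpolation=2)[:,:,::-1])
"
```

```text
attempt to get argmax of an empty sequence
```

View pics/fin.png

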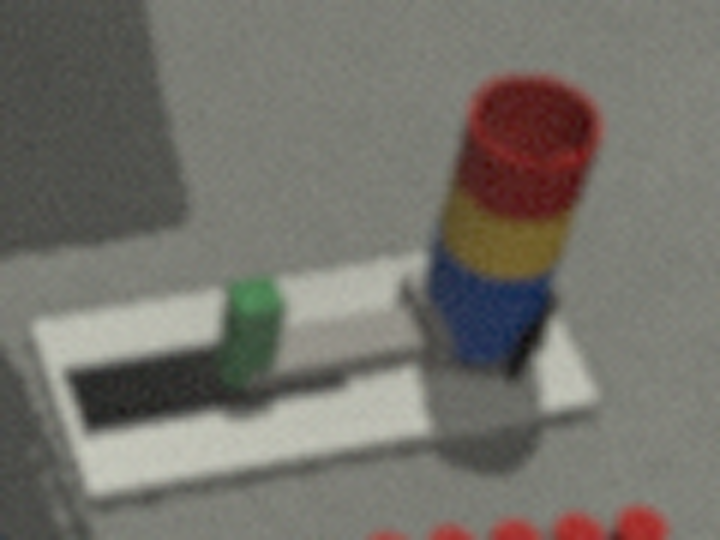

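The final view shows the nested stack upright against the V, the jaw touching the blue foot at (440,345), the grip free at (250,330) and the robot clear.

```bash
python3 -c "
from plant import order
print(order.close_job())"
```

```text
the job is handed in; nothing more can be done
None
```

I handed the job in, but no verdict came back: the last picture shows the blue, yellow and red pots nested upright against the V, the clamp jaw against the blue pot and the arm clear; I did not recheck the three bystanders.

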